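# Load the receiver-capsule test carrier

### The arm

A 6-joint arm with a two-finger parallel gripper is mounted at the origin on a cart in front of the work surface, level with it; the furniture and walls round the work are solid. World frame = base frame: x ahead of the robot, y to its left, z up, the work surface at z = 0. Lengths are in m, angles in rad, forces in N, time in s.
With the tool pointing down it reaches from about 0.35 to 0.925 m from the base axis. Payload 6.4 kg.
Tool frame: the origin (TCP) lies midway between the tips of the shut fingers; the grasp point (between the pads) lies 19 mm behind it; x points along the fingers, z is the direction in which the jaws open and shut, and the axes are right-handed (so a half turn about x gives the same grasp; the last joint's range is limited). The gripper opens to 85 mm and grips with 20 to 120 N. Pads are 22 mm wide; open, the fingers measure 114 mm over their backs; the gripper's body (76 mm by 85 mm) begins 54 mm behind the grasp point. The pads swing forward as they close: fully open they stand 13 mm farther back than shut.
Start: joints at [0.974, 0.245, 1.558, -0, 1.339, -0.174], TCP at [0.267, 0.593, 0.231] pointing down, gripper open.
Joint ranges: [-3.13, 3.13], [-1.02, 2.26], [0.13, 2.54], [-0.95, 4.09], [0.21, 2.88], [-2.74, 2.74]. Speed limits (rad/s): [2.57, 2.57, 3.14, 3.14, 3.14, 3.14].

### API

Orientations are given as a rotation vector (axis times angle).
In Python, from cell import state, grab_frame, camera_model, job_done, boxes_of gives the robot as it stands. The module is installed in compiled form; this text tells all that it offers.
- The arm moves only by the tool apply_moves, never from a script. Its argument "targets" is a list of rows, each a list of 3 entries, a list of its own where there are three numbers: the shift along the tool's x, y, z in mm, then the turn, a rotation vector about the tool's x, y, z in degrees, then the opening, from 0 (shut) to 1 (fully open). In form: [[[dx, dy, dz], [ax, ay, az], jaw], ...]. A call has 1 to 5 rows; each row is the pose to reach, as a shift and turn from the pose commanded when the call began, along the tool's axes at that moment; what a row does not reach only later rows make up. A row lasts 1/10 s, in which the tool goes at most 50 mm and 8.59 degrees, less where a joint would pass 70% of its speed; a pose out of reach is approached as far as the arm can. A call with a gripper value outside its range is refused whole. The fingers move at their own pace and stop on an object; "force" is the grip in N (left out, the last holds). Time passes only in rows, so rows that repeat a pose let the fingers close. It gives the time, the measured TCP pose, the force and the opening at its end, in the units of the state.
- state(): the state, without advancing time (a new reading comes with each control period).
- grab_frame(name): name is "side" or "top"; returns (picture, depth): 400x640x3 uint8, red, green, blue; 400x640 float32, m along the optical axis (not along the pixel's ray), 0 where there is no reading.
- camera_model(name): a dict with "mtx" (3x3 intrinsics, pixels), "k1" (the pictures are not rectified: a ray, as slopes to the right and down, at radius r is drawn at 1 + k1 r^2 times it, then the intrinsics apply), "origin" and "orientation" of the camera in the world. Camera axes: x right, y down, z forward; pixel columns grow to the right and rows downward; lengths in m; the calibration is good to about 2 mm. A picture is of the moment at which its call begins. camera_model takes no time and is no camera call.
- job_done(): hands the job in, once; it reports no verdict.
Trained networks look in the newest picture that a camera, given by its name, has taken for a name from the list of things; names that differ only in an ending like _2 or _b are one class to them, and where a whole thing is asked for, a point or a joint stands for the part that bears it (a point fixed in the world has none). Each returns a list of dicts, best first, with "conf" (0 to 1); they miss things now and then, are a little off and sometimes report something else, mostly with a low value. They report only what shows in the picture. A call takes as long as a camera call.
- boxes_of(name, camera): "position" ([x, y, z] in m, in world coordinates, good to about 4 mm: the middle of the surface that is visible of it).
The state is a dict: "clock": time; "joint_pos": joint angles; "joint_velocities": joint speeds; "effort": joint torques, N m; "ee_pos": TCP position; "tool_rot": TCP orientation; "ft_force": force on the tool from outside, world axes, zero at the start; "moment": the same for the moment, N m; "grip_width": opening from 0.0 (shut) to 1.0 (fully open).
Only numpy, scipy, OpenCV 4.12 (cv2) and the standard library are available. Lean on these libraries where they do the work, as an engineer would, in place of code of your own. Each camera call takes 0.05 s, during which the arm holds its last target.

### The job

Set the carrier plate on the three balls of the test fixture and press it down until the spring rollers on both sides snap over it and hold it fully home. Then stand all the receiver capsules flat on the plate, each in the middle of its own ring, filling the rows of two from the far end towards you with no ring left empty before the last row; when all are in, press the fixture's start button fully down and let go. Leave the solder spool, marker pen and tin where they are.

Things in the scene. Friction and masses are not known exactly. Their poses are not given: they have to be found in the camera images.
- handle (a point): black upright grip block amid the carrier, 68 mm long (x), 12 mm thick (y), standing 38 mm above the plate's face; the point is 31 mm above that face, 50 mm above what the feet stand on. Axes: x along the plate to its back end, y across, z up. Plate: aluminium 276 x 150 x 6 mm, 0.45 kg, 3 mm lip round the rim; three V-grooved feet 13 mm deep under it, two at the back, one at the front
- handle_home (a point): where the point 'handle' is, with its axes, when the carrier is fully home: 81 mm above the board (plate face 50 mm), x to the fixture's back, away from the robot. The fixture is a fixed base 294 x 260 mm with three 16 mm balls on posts: two 105 mm behind its middle and 56 mm to either side, one 118 mm in front; the carrier fits one way round only; its grooves take up some 5 mm of error
- yoke_left (a joint): outward travel (m) of the left (+y) sprung roller (10 mm thick, 53 mm above the board, one on each side; housings 60 mm high): 0 free, 0.004 while a bar passes, 0.002 when home. The steel bars on the plate's long sides (83 mm off its middle line) first stand on the rollers 13 mm above home; pushed at the block with 12 to 20 N they pass, and from 6 mm above home the rollers pull the carrier down
- start (a joint): travel of the start button: 0 at rest, 0.006 m fully down; spring, 5 N fully down, comes up again by itself; pressed beyond 4 mm it counts as pressed
- start_top (a point): middle of the top face of the round start button (24 mm across) on the black control pod at the front right corner of the fixture; pressed straight down; 33 mm clear of the carrier plate's edge
- ring_1 (a point): engraved ring on the carrier plate, back row (farthest from the robot), left; 50 mm across, 47 mm inside. The point is where the centre of a capsule lies that stands in the middle of the ring, 7 mm above the plate's face. Rings are 65 mm apart along the plate and 84 mm across it; they move with the carrier
- ring_2 (a point): engraved ring on the carrier plate, back row (farthest from the robot), right; 50 mm across, 47 mm inside. The point is where the centre of a capsule lies that stands in the middle of the ring, 7 mm above the plate's face. Rings are 65 mm apart along the plate and 84 mm across it; they move with the carrier
- ring_3 (a point): engraved ring on the carrier plate, second row, left; 50 mm across, 47 mm inside. The point is where the centre of a capsule lies that stands in the middle of the ring, 7 mm above the plate's face. Rings are 65 mm apart along the plate and 84 mm across it; they move with the carrier
- ring_4 (a point): engraved ring on the carrier plate, second row, right; 50 mm across, 47 mm inside. The point is where the centre of a capsule lies that stands in the middle of the ring, 7 mm above the plate's face. Rings are 65 mm apart along the plate and 84 mm across it; they move with the carrier
- ring_5 (a point): engraved ring on the carrier plate, third row, left; 50 mm across, 47 mm inside. The point is where the centre of a capsule lies that stands in the middle of the ring, 7 mm above the plate's face. Rings are 65 mm apart along the plate and 84 mm across it; they move with the carrier
- ring_6 (a point): engraved ring on the carrier plate, third row, right; 50 mm across, 47 mm inside. The point is where the centre of a capsule lies that stands in the middle of the ring, 7 mm above the plate's face. Rings are 65 mm apart along the plate and 84 mm across it; they move with the carrier
- ring_7 (a point): engraved ring on the carrier plate, front row, left; 50 mm across, 47 mm inside. The point is where the centre of a capsule lies that stands in the middle of the ring, 7 mm above the plate's face. Rings are 65 mm apart along the plate and 84 mm across it; they move with the carrier
- ring_8 (a point): engraved ring on the carrier plate, front row, right; 50 mm across, 47 mm inside. The point is where the centre of a capsule lies that stands in the middle of the ring, 7 mm above the plate's face. Rings are 65 mm apart along the plate and 84 mm across it; they move with the carrier
- cap_1 (a point): a round black receiver capsule, 40 mm across and 14 mm high, 0.03 kg; the point is its centre, half-way up; z along its axis. None if absent from this run
- cap_2 (a point): a round black receiver capsule, 40 mm across and 14 mm high, 0.03 kg; the point is its centre, half-way up; z along its axis. None if absent from this run
- cap_3 (a point): a round black receiver capsule, 40 mm across and 14 mm high, 0.03 kg; the point is its centre, half-way up; z along its axis. None if absent from this run
- cap_4 (a point): a round black receiver capsule, 40 mm across and 14 mm high, 0.03 kg; the point is its centre, half-way up; z along its axis. None if absent from this run
- cap_5 (a point): a round black receiver capsule, 40 mm across and 14 mm high, 0.03 kg; the point is its centre, half-way up; z along its axis. None if absent from this run
- cap_6 (a point): a round black receiver capsule, 40 mm across and 14 mm high, 0.03 kg; the point is its centre, half-way up; z along its axis. None if absent from this run
- cap_7 (a point): a round black receiver capsule, 40 mm across and 14 mm high, 0.03 kg; the point is its centre, half-way up; z along its axis. None if absent from this run
- cap_8 (a point): a round black receiver capsule, 40 mm across and 14 mm high, 0.03 kg; the point is its centre, half-way up; z along its axis. None if absent from this run
- spool: a spool of solder wire, 64 mm across, 40 mm high; a bystander; origin at the centre of its underside
- pen: a marker pen, 130 mm long, 17 mm thick; a bystander; origin at the centre of its underside
- tin: a round steel tin, 69 mm across, 40 mm high; a bystander; origin at the centre of its underside

How it is judged:
On the way, in this order (a step that is already met when the one before it is completed fails the run):
1. the carrier sits fully home on the three balls, held by the rollers and let go (distance between handle and handle_home below 0.0025 m and angle between the x axis of handle and the x axis of handle_home, either way round below 0.02 rad and angle between the z axis of handle and the z axis of handle_home, either way round below 0.02 rad and contact force between the fingers and carrier below 0.1 N), for 0.3 s.
2. every capsule stands in its own ring, the three rows farthest from the robot full, and is let go (all of step 1 and (distance between cap_1 and ring_1 below 0.007 m or distance between cap_1 and ring_2 below 0.007 m or distance between cap_1 and ring_3 below 0.007 m or distance between cap_1 and ring_4 below 0.007 m or distance between cap_1 and ring_5 below 0.007 m or distance between cap_1 and ring_6 below 0.007 m or distance between cap_1 and ring_7 below 0.007 m or distance between cap_1 and ring_8 below 0.007 m) and (distance between cap_2 and ring_1 below 0.007 m or distance between cap_2 and ring_2 below 0.007 m or distance between cap_2 and ring_3 below 0.007 m or distance between cap_2 and ring_4 below 0.007 m or distance between cap_2 and ring_5 below 0.007 m or distance between cap_2 and ring_6 below 0.007 m or distance between cap_2 and ring_7 below 0.007 m or distance between cap_2 and ring_8 below 0.007 m) and (distance between cap_3 and ring_1 below 0.007 m or distance between cap_3 and ring_2 below 0.007 m or distance between cap_3 and ring_3 below 0.007 m or distance between cap_3 and ring_4 below 0.007 m or distance between cap_3 and ring_5 below 0.007 m or distance between cap_3 and ring_6 below 0.007 m or distance between cap_3 and ring_7 below 0.007 m or distance between cap_3 and ring_8 below 0.007 m) and (distance between cap_4 and ring_1 below 0.007 m or distance between cap_4 and ring_2 below 0.007 m or distance between cap_4 and ring_3 below 0.007 m or distance between cap_4 and ring_4 below 0.007 m or distance between cap_4 and ring_5 below 0.007 m or distance between cap_4 and ring_6 below 0.007 m or distance between cap_4 and ring_7 below 0.007 m or distance between cap_4 and ring_8 below 0.007 m) and (distance between cap_5 and ring_1 below 0.007 m or distance between cap_5 and ring_2 below 0.007 m or distance between cap_5 and ring_3 below 0.007 m or distance between cap_5 and ring_4 below 0.007 m or distance between cap_5 and ring_5 below 0.007 m or distance between cap_5 and ring_6 below 0.007 m or distance between cap_5 and ring_7 below 0.007 m or distance between cap_5 and ring_8 below 0.007 m) and (distance between cap_6 and ring_1 below 0.007 m or distance between cap_6 and ring_2 below 0.007 m or distance between cap_6 and ring_3 below 0.007 m or distance between cap_6 and ring_4 below 0.007 m or distance between cap_6 and ring_5 below 0.007 m or distance between cap_6 and ring_6 below 0.007 m or distance between cap_6 and ring_7 below 0.007 m or distance between cap_6 and ring_8 below 0.007 m) and (distance between cap_7 and ring_1 below 0.007 m or distance between cap_7 and ring_2 below 0.007 m or distance between cap_7 and ring_3 below 0.007 m or distance between cap_7 and ring_4 below 0.007 m or distance between cap_7 and ring_5 below 0.007 m or distance between cap_7 and ring_6 below 0.007 m or distance between cap_7 and ring_7 below 0.007 m or distance between cap_7 and ring_8 below 0.007 m) and (distance between cap_8 and ring_1 below 0.007 m or distance between cap_8 and ring_2 below 0.007 m or distance between cap_8 and ring_3 below 0.007 m or distance between cap_8 and ring_4 below 0.007 m or distance between cap_8 and ring_5 below 0.007 m or distance between cap_8 and ring_6 below 0.007 m or distance between cap_8 and ring_7 below 0.007 m or distance between cap_8 and ring_8 below 0.007 m) and distance between any of cap_1, cap_2, cap_3, cap_4, cap_5, cap_6, cap_7, cap_8 and ring_1 below 0.007 m and distance between any of cap_1, cap_2, cap_3, cap_4, cap_5, cap_6, cap_7, cap_8 and ring_2 below 0.007 m and distance between any of cap_1, cap_2, cap_3, cap_4, cap_5, cap_6, cap_7, cap_8 and ring_3 below 0.007 m and distance between any of cap_1, cap_2, cap_3, cap_4, cap_5, cap_6, cap_7, cap_8 and ring_4 below 0.007 m and distance between any of cap_1, cap_2, cap_3, cap_4, cap_5, cap_6, cap_7, cap_8 and ring_5 below 0.007 m and distance between any of cap_1, cap_2, cap_3, cap_4, cap_5, cap_6, cap_7, cap_8 and ring_6 below 0.007 m and (angle between cap_1's own z axis and vertical below 0.1 rad or angle between cap_1's own z axis and vertical above 3.04 rad) and (angle between cap_2's own z axis and vertical below 0.1 rad or angle between cap_2's own z axis and vertical above 3.04 rad) and (angle between cap_3's own z axis and vertical below 0.1 rad or angle between cap_3's own z axis and vertical above 3.04 rad) and (angle between cap_4's own z axis and vertical below 0.1 rad or angle between cap_4's own z axis and vertical above 3.04 rad) and (angle between cap_5's own z axis and vertical below 0.1 rad or angle between cap_5's own z axis and vertical above 3.04 rad) and (angle between cap_6's own z axis and vertical below 0.1 rad or angle between cap_6's own z axis and vertical above 3.04 rad) and (angle between cap_7's own z axis and vertical below 0.1 rad or angle between cap_7's own z axis and vertical above 3.04 rad) and (angle between cap_8's own z axis and vertical below 0.1 rad or angle between cap_8's own z axis and vertical above 3.04 rad) and contact force between the fingers and capsule_1 below 0.1 N and contact force between the fingers and capsule_2 below 0.1 N and contact force between the fingers and capsule_3 below 0.1 N and contact force between the fingers and capsule_4 below 0.1 N and contact force between the fingers and capsule_5 below 0.1 N and contact force between the fingers and capsule_6 below 0.1 N and contact force between the fingers and capsule_7 below 0.1 N and contact force between the fingers and capsule_8 below 0.1 N), for 0.3 s.
3. the start button is pressed down (value of joint start above 0.004 m), for 0.05 s.
At the end, for the whole second after the job is handed in: The carrier is home on the balls (handle within 2.5 mm and 0.02 rad of home); every capsule lies flat with its centre within 7 mm of a ring point, rings 1 to 6 all taken; all is let go and at rest; the button was pressed after loading and is up again (all of step 2 and linear speed of each of carrier, capsule_1, capsule_2, capsule_3, capsule_4, capsule_5, capsule_6, capsule_7, capsule_8 below 0.02 m/s and value of joint start below 0.002 m); the robot touches nothing.
It fails at once if a bystander (spool, pen or tin) is moved more than 4 cm (distance of any of spool, pen, tin from where it was at the start of the episode above 0.04 m).
Of capsule_1, capsule_2, capsule_3, capsule_4, capsule_5, capsule_6, capsule_7, capsule_8 only 6 to 8 are there at a start; the rules pass over those that are not, and their reading is None.
At some moment in a run one of capsule_1, capsule_2, capsule_3, capsule_4, capsule_5, capsule_6, capsule_7, capsule_8 may be knocked a few centimetres aside while the robot is not near it.
Once in a run the grip may slacken for a moment while it holds something.
It also fails if it takes over 200 s, if anything falls off the work surface, if the arm or the gripper's body presses on something with over 40 N, if the wrist force passes 120 N, or if a joint passes its speed limit or range.

## Working session

There is one attempt and no reset: what is moved stays moved. The work goes in short steps, Python scripts to look and compute and a tool call to move; the robot and the scene stay as the last step left them, time stands still between calls to the robot, and variables do not carry over. Pictures are saved under pics/ and viewed, and the job is handed in when it is done.

Besides the shell and the picture viewer there is one more tool, called as name(argument=value, ...), one argument or row to a line, values as JSON. apply_moves: Moves the arm, as the interface text tells. Its arguments: {"type":"object","properties":{"targets":{"type":"array"},"force":{"type":"number"}},"required":["targets"]}

```bash
mkdir -p pics; ls; python3 - <<'E'
from cell import *
import cv2
s=state()
for k,v in s.items(): print(k,v)
for n in ("top","side"):
    p,d=grab_frame(n); cv2.imwrite(f"pics/{n}0.png",p[:,:,::-1]); c=camera_model(n); print(n,c, (d>0).mean())
E
```

```text
pics
clock 0.0
joint_pos [ 9.73882393e-01  2.45864358e-01  1.55902674e+00  9.03961429e-06
  1.33868310e+00 -1.74080088e-01]
joint_velocities [ 3.88132112e-04 -1.20363606e-03 -4.13145180e-05 -1.67718163e-03
 -4.75255254e-04 -4.50338785e-05]
effort [-1.41423893e-04 -4.29520369e+01 -3.26120031e+01 -1.87254800e-04
  5.44960261e-03  6.88603606e-06]
ee_pos [0.26638598 0.59229231 0.23014131]
tool_rot [-0.89321416  1.38193755  0.89195928]
ft_force [-0.13410356 -0.20745533  0.44097485]
moment [-0.02558017 -0.05530498 -0.031559  ]
grip_width 0.9991935140346682
top {'mtx': array([[471.17471741,   0.        , 326.95926995],
       [  0.        , 471.17471741, 200.23736558],
       [  0.        ,   0.        ,   1.        ]]), 'k1': -0.08186017313216376, 'origin': array([ 0.2664152 , -0.01244238,  1.70486261]), 'orientation': array([-2.11972547,  2.13678631, -0.18610271])} 0.99576171875
side {'mtx': array([[424.42667048,   0.        , 323.99114339],
       [  0.        , 424.42667048, 200.55563572],
       [  0.        ,   0.        ,   1.        ]]), 'k1': -0.094551307511676, 'origin': array([ 0.34610199, -0.97038816,  0.79611128]), 'orientation': array([-2.14274249,  0.18785496, -0.10778894])} 0.9958984375
```

View pics/top0.png

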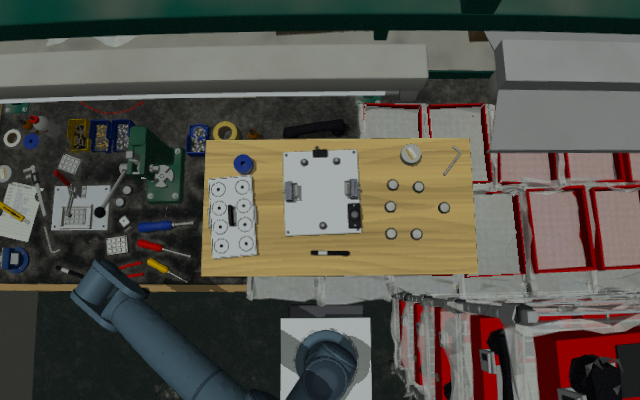

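View pics/side0.png

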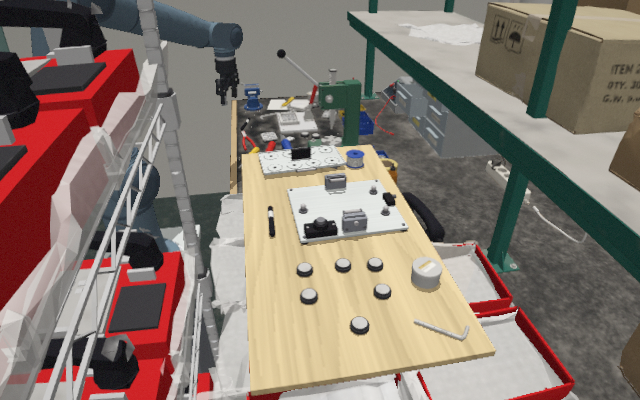

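```bash
cat > h.py <<'E'
from cell import *
import numpy as np, cv2
from scipy.spatial.transform import Rotation as R
def cloud(n,d):
    c=camera_model(n); K=c['mtx']
    v,u=np.mgrid[0:400,0:640]
    pts=np.stack([u,v],-1).reshape(-1,1,2).astype(float)
    q=cv2.undistortPoints(pts,K,np.array([c['k1'],0,0,0,0.])).reshape(400,640,2)
    P=np.dstack([q*d[...,None],d])
    return P@R.from_rotvec(c['orientation']).as_matrix().T+c['origin']
def proj(n,P):
    c=camera_model(n); Rm=R.from_rotvec(c['orientation']).as_matrix()
    X=(np.atleast_2d(P)-c['origin'])@Rm
    return cv2.projectPoints(X,np.zeros(3),np.zeros(3),c['mtx'],np.array([c['k1'],0,0,0,0.]))[0].reshape(-1,2)
def look(n,tag=None):
    p,d=grab_frame(n)
    if tag: cv2.imwrite(f"pics/{tag}.png",p[:,:,::-1])
    return p,d,cloud(n,d)
E
python3 - <<'E'
from h import *
for n in ("top","side"):
  for t in ("handle","handle_home","start_top","yoke_left","ring_1","cap_1","spool","pen","tin"):
    print(n,t,[(np.round(b['position'],4).tolist(),round(b['conf'],2)) for b in boxes_of(t,n)])
print(state()['clock'])
E
```

```text
top handle [([0.4902, 0.3116, 0.1215], 0.58)]
top handle_home [([0.5727, 0.0071, 0.1137], 0.92), ([0.4945, 0.3117, 0.1238], 0.21)]
top start_top [([0.5181, -0.2248, 0.1245], 0.2)]
top yoke_left [([0.5991, -0.2348, 0.1208], 0.56), ([0.5754, 0.1001, 0.1618], 0.42)]
top ring_1 [([0.4937, 0.307, 0.1264], 0.72)]
top cap_1 [([0.6016, -0.2324, 0.1185], 0.69), ([0.4295, -0.3056, 0.1243], 0.65), ([0.4364, -0.2227, 0.1183], 0.47), ([0.5233, -0.4159, 0.1203], 0.46)]
top spool [([0.6731, 0.2696, 0.1456], 0.84)]
top pen [([0.3712, -0.0204, 0.1205], 0.64)]
top tin [([0.703, -0.297, 0.1461], 0.79)]
side handle [([0.4928, 0.3027, 0.1273], 0.59)]
side handle_home [([0.5739, -0.01, 0.1166], 0.77), ([0.5982, -0.2451, 0.1179], 0.35)]
side start_top []
side yoke_left []
side ring_1 [([0.4916, 0.3084, 0.1247], 0.82)]
side cap_1 [([0.5204, -0.4151, 0.122], 0.81), ([0.5227, -0.2359, 0.1165], 0.58), ([0.5999, -0.2462, 0.1156], 0.55), ([0.4384, -0.2375, 0.1161], 0.53), ([0.5915, -0.3358, 0.1207], 0.48), ([0.4334, -0.3215, 0.1189], 0.46)]
side spool [([0.6726, 0.2593, 0.1412], 0.84), ([0.4913, 0.304, 0.1239], 0.18)]
side pen [([0.372, -0.0297, 0.1208], 0.72), ([0.4902, -0.106, 0.1611], 0.32)]
side tin [([0.6997, -0.3155, 0.1459], 0.66)]
1.0
```

```bash
python3 - <<'E'
from h import *
p,d,C=look("top")
ps,ds,S=look("side")
np.savez("f0.npz",p=p,C=C,ps=ps,S=S)
for n,X in (("top",C),("side",S)):
    m=(X[...,0]>.35)&(X[...,0]<.85)&(X[...,1]>-.5)&(X[...,1]<.45)
    h,e=np.histogram(X[m][:,2],bins=np.arange(-.05,.25,.004)); print(n,[(round(a,3),int(b)) for a,b in zip(e,h) if b>30])
    # ortho image 1mm px... 
    for nm,Q,I in ((n,X,p if n=="top" else ps),):
        O=np.zeros((500,1000,3),np.uint8);Z=np.full((500,1000),-9.)
c=camera_model("top")
# ortho remap of top at z=0.11 plane
def ortho(n,img,z,x0,x1,y0,y1,s):
    xs=np.arange(x1,x0,-s);ys=np.arange(y1,y0,-s)
    X,Y=np.meshgrid(xs,ys,indexing='ij')
    q=proj(n,np.stack([X,Y,np.full_like(X,z)],-1).reshape(-1,3)).astype(np.float32).reshape(X.shape+(2,))
    return cv2.remap(img,q[...,0],q[...,1],cv2.INTER_CUBIC)
a=ortho("top",p,.12,.36,.68,.18,.42,.0005)
b=ortho("top",p,.12,.4,.75,-.17,.17,.0006)
cv2.imwrite("pics/oa.png",a[:,:,::-1]);cv2.imwrite("pics/ob.png",b[:,:,::-1])
a=ortho("side",ps,.12,.36,.68,.18,.42,.0005)
b=ortho("side",ps,.12,.4,.75,-.17,.17,.0006)
cv2.imwrite("pics/sa.png",a[:,:,::-1]);cv2.imwrite("pics/sb.png",b[:,:,::-1])
E
```

```text
top [(np.float64(-0.006), 84), (np.float64(-0.002), 278), (np.float64(0.002), 422), (np.float64(0.006), 411), (np.float64(0.01), 384), (np.float64(0.014), 263), (np.float64(0.018), 115), (np.float64(0.022), 54), (np.float64(0.026), 41), (np.float64(0.03), 35), (np.float64(0.034), 38), (np.float64(0.038), 52), (np.float64(0.042), 80), (np.float64(0.046), 112), (np.float64(0.05), 114), (np.float64(0.054), 83), (np.float64(0.058), 89), (np.float64(0.062), 107), (np.float64(0.066), 118), (np.float64(0.07), 160), (np.float64(0.074), 126), (np.float64(0.078), 102), (np.float64(0.082), 46), (np.float64(0.09), 36), (np.float64(0.094), 522), (np.float64(0.098), 3331), (np.float64(0.102), 7944), (np.float64(0.106), 6476), (np.float64(0.11), 2350), (np.float64(0.114), 2142), (np.float64(0.118), 3279), (np.float64(0.122), 2657), (np.float64(0.126), 1191), (np.float64(0.13), 298), (np.float64(0.134), 161), (np.float64(0.138), 236), (np.float64(0.142), 300), (np.float64(0.146), 210), (np.float64(0.15), 108), (np.float64(0.154), 109), (np.float64(0.158), 152), (np.float64(0.162), 192), (np.float64(
[... 301 characters left out ...]
, (np.float64(0.046), 107), (np.float64(0.05), 113), (np.float64(0.054), 66), (np.float64(0.058), 134), (np.float64(0.062), 156), (np.float64(0.066), 111), (np.float64(0.07), 111), (np.float64(0.074), 129), (np.float64(0.078), 139), (np.float64(0.082), 43), (np.float64(0.102), 9345), (np.float64(0.106), 16437), (np.float64(0.11), 615), (np.float64(0.114), 636), (np.float64(0.118), 3746), (np.float64(0.122), 1814), (np.float64(0.126), 1280), (np.float64(0.13), 271), (np.float64(0.134), 257), (np.float64(0.138), 267), (np.float64(0.142), 509), (np.float64(0.146), 415), (np.float64(0.15), 99), (np.float64(0.154), 115), (np.float64(0.158), 177), (np.float64(0.162), 244), (np.float64(0.166), 99)]
```

View pics/oa.png

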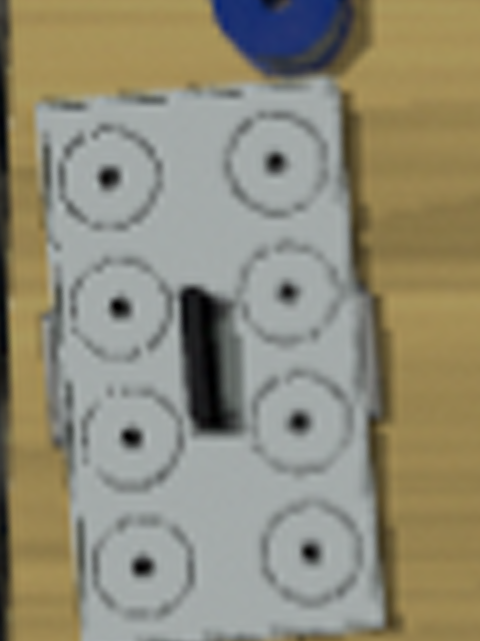

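View pics/ob.png

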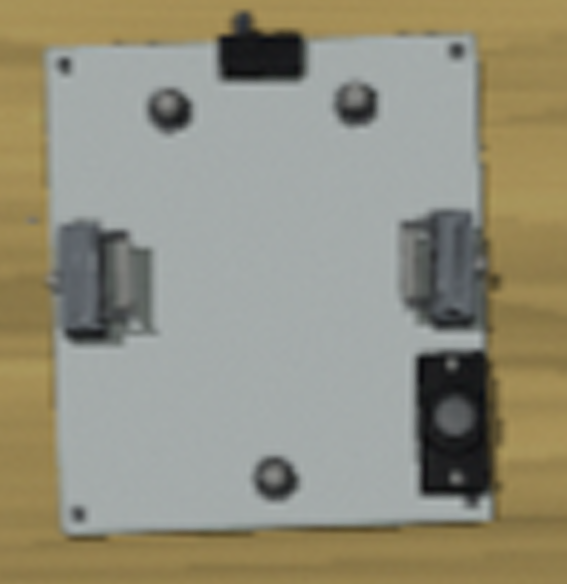

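View pics/sb.png

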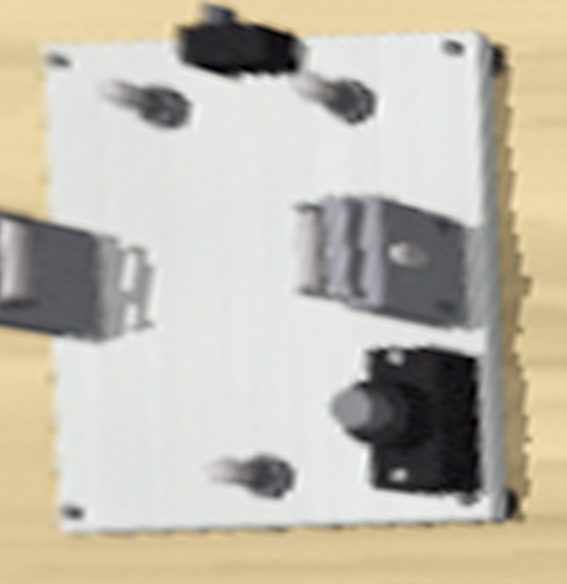

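View pics/sa.png

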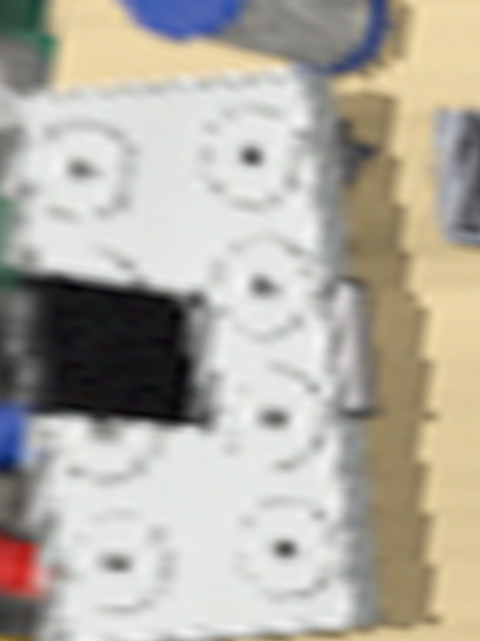

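```bash
python3 - <<'E'
from h import *
f=np.load("f0.npz")
ps=f['ps']
crop=ps[130:250,230:420]; cv2.imwrite("pics/sc.png",cv2.resize(crop,None,fx=4,fy=4,interpolation=cv2.INTER_CUBIC)[:,:,::-1])
for n,X in (("top",f['C']),("side",f['S'])):
    def med(x0,x1,y0,y1,zl=.05,zh=.3):
        m=(X[...,0]>x0)&(X[...,0]<x1)&(X[...,1]>y0)&(X[...,1]<y1)&(X[...,2]>zl)&(X[...,2]<zh)
        z=X[m][:,2]; return len(z),np.round(np.percentile(z,[10,50,90]),4)
    print(n,"wood mid",med(.4,.65,-.17,-.14),"wood R",med(.45,.5,-.38,-.26), "wood L",med(.45,.6,.17,.2))
    print(" base",med(.5,.6,-.03,.05)," face",med(.56,.6,.29,.31),med(.40,.43,.30,.33),"handle",med(.47,.51,.29,.33,.135))
    print(" balls/tops",med(.66,.70,-.1,.1,.125,.17),med(.45,.48,-.02,.03,.13,.17))
E
```

```text
top wood mid (612, array([0.1006, 0.1053, 0.1103])) wood R (482, array([0.1006, 0.1051, 0.1096])) wood L (369, array([0.1005, 0.1053, 0.1104]))
 base (662, array([0.1146, 0.1192, 0.1237]))  face (65, array([0.1189, 0.1249, 0.1296])) (78, array([0.119 , 0.1235, 0.128 ])) handle (63, array([0.1414, 0.1599, 0.1649]))
 balls/tops (96, array([0.1254, 0.1279, 0.1406])) (24, array([0.1309, 0.1402, 0.1443]))
side wood mid (750, array([0.105 , 0.1066, 0.1084])) wood R (895, array([0.1047, 0.1064, 0.1082])) wood L (159, array([0.1055, 0.1076, 0.1094]))
 base (507, array([0.1192, 0.1212, 0.1228]))  face (32, array([0.1245, 0.1264, 0.128 ])) (34, array([0.1244, 0.1263, 0.1277])) handle (105, array([0.1397, 0.1518, 0.1641]))
 balls/tops (100, array([0.1262, 0.1315, 0.1435])) (29, array([0.1322, 0.1397, 0.1448]))
```

View pics/sc.png

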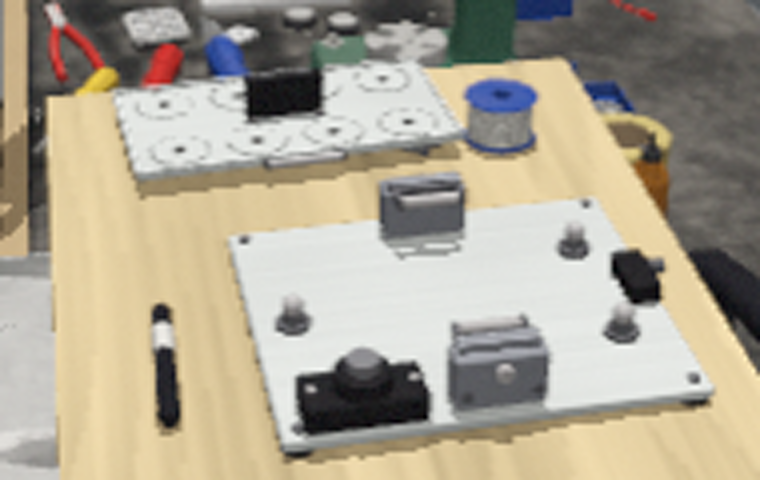

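```bash
cat >> h.py <<'E'
def ortho(n,img,z,x0,x1,y0,y1,s):
    xs=np.arange(x1,x0,-s);ys=np.arange(y1,y0,-s)
    X,Y=np.meshgrid(xs,ys,indexing='ij')
    q=proj(n,np.stack([X,Y,np.full_like(X,z)],-1).reshape(-1,3)).astype(np.float32).reshape(X.shape+(2,))
    return cv2.remap(img,q[...,0],q[...,1],cv2.INTER_CUBIC)
def fit2(local,world):
    # rigid 2D: world = Rz(a) local + t
    lc,wc=local.mean(0),world.mean(0); A=local-lc;B=world-wc
    a=np.arctan2((A[:,0]*B[:,1]-A[:,1]*B[:,0]).sum(),(A*B).sum())
    Rm=np.array([[np.cos(a),-np.sin(a)],[np.sin(a),np.cos(a)]])
    t=wc-Rm@lc; res=world-(local@Rm.T+t)
    return a,t,res
E
python3 - <<'E'
from h import *
f=np.load("f0.npz")
L=np.array([[ (1.5-i)*.065, s*.042] for i in range(4) for s in (1,-1)])
for n,img in (("top",f['p']),("side",f['ps'])):
  for z in (.124,):
    s=.0005;x1,y1=.68,.42
    g=cv2.cvtColor(ortho(n,img,z,.36,.68,.18,.42,s),cv2.COLOR_RGB2GRAY).astype(float)
    c0=np.array([.492,.309]);a0=-.09*0
    # predicted dots from picture
    pred=[(109,177),(275,162),(120,307),(287,292),(132,437),(298,421),(143,566),(311,552)] if n=="top" else [(80,169),(251,156),None,(262,286),None,(274,416),(117,562),(285,548)]
    W=[];LL=[]
    for q,l in zip(pred,L):
        if q is None: continue
        u,v=q; r=14 if n=="top" else 12
        w=g[v-r:v+r+1,u-r:u+r+1]; k=np.clip(np.median(w)-30-w,0,None)
        yy,xx=np.mgrid[-r:r+1,-r:r+1]
        uu,vv=u+(k*xx).sum()/k.sum(),v+(k*yy).sum()/k.sum()
        W.append([x1-vv*s,y1-uu*s]);LL.append(l)
    a,t,res=fit2(np.array(LL),np.array(W)); print(n,"carrier",a,t,np.abs(res).max(), np.round(res*1000,1).tolist())
b=ortho("top",f['p'],.138,.42,.72,-.15,.13,.0005)
cv2.imwrite("pics/ball_t.png",b[:,:,::-1])
b=ortho("side",f['ps'],.138,.42,.72,-.15,.13,.0005)
cv2.imwrite("pics/ball_s.png",b[:,:,::-1])
E
```

```text
top carrier 0.08863965360440078 [0.49723676 0.31468122] 0.0002256337103963002 [[0.0, -0.2], [0.2, 0.2], [-0.1, 0.1], [0.1, -0.2], [-0.2, -0.0], [0.1, -0.1], [0.0, 0.1], [-0.2, 0.0]]
side carrier 0.08803710742332195 [0.4995511  0.32362245] 0.0012550091462211754 [[1.1, 1.3], [0.3, -0.5], [0.4, -0.2], [-0.5, -0.3], [-0.5, 0.1], [-0.7, -0.3]]
```

View pics/ball_t.png

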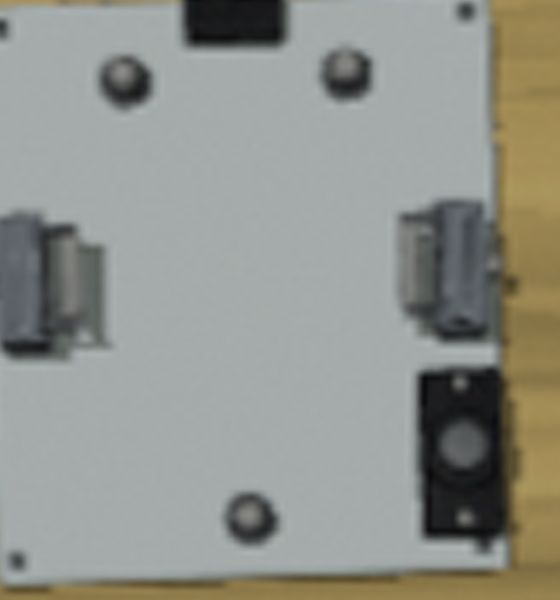

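View pics/ball_s.png

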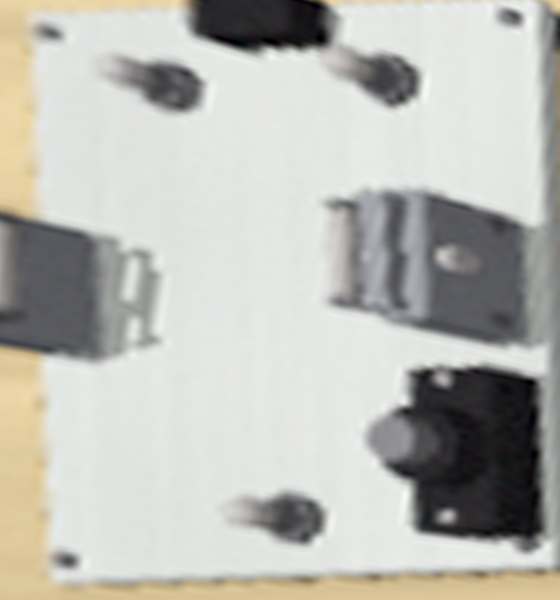

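```bash
python3 - <<'E'
from h import *
f=np.load("f0.npz")
for n,X in (("top",f['C']),("side",f['S'])):
    uv=proj(n,X.reshape(-1,3)).reshape(400,640,2); v,u=np.mgrid[0:400,0:640]
    m=X[...,2]>-.5
    print(n,np.abs(uv[...,0]-u)[50:350].max(),np.abs(uv[...,1]-v)[50:350].max())
    print(proj(n,[[.4972,.3147,.124],[.4922,.3096,.124]]))
p=f['p'].astype(int);C=f['C']
m=(C[...,2]>.115)&(C[...,2]<.135)&(C[...,1]>.2)&(C[...,1]<.42)&(C[...,0]>.3)&(C[...,0]<.66)&(p.min(-1)>130)
q=C[m];r=cv2.minAreaRect((q[:,:2]*1000).astype(np.float32)); print(len(q),q.mean(0),r)
v,u=np.nonzero(m); print(u.mean(),v.mean(),cv2.minAreaRect(np.stack([u,v],1).astype(np.float32)))
print(proj("top",q.mean(0)[None]))
E
```

```text
top 326.9592699489538 150.23736557553673
[[231.4902892  215.76793682]
 [232.9408784  217.21359566]]
side 323.9911433905589 150.55563572303234
[[300.34245637 158.61175194]
 [299.08032613 159.41048189]]
2891 [0.49416096 0.31344291 0.12438885] ((496.49151611328125, 317.04241943359375), (275.878173828125, 159.8701629638672), 4.1395978927612305)
231.8543756485645 216.83223797993773 ((230.88323974609375, 216.365478515625), (80.22417449951172, 45.59811019897461), 85.91438293457031)
[[231.81061899 216.63399944]]
```

```bash
python3 - <<'E'
from h import *
f=np.load("f0.npz")
s=.0005
for n,img,z in (("top",f['p'],.1195),("side",f['ps'],.1195),("side",f['ps'],.1212)):
    o=ortho(n,img,z,.38,.78,-.2,.2,s).astype(int)
    m=((o.max(-1)-o.min(-1)<22)&(o.min(-1)>120)).astype(np.uint8)
    m=cv2.morphologyEx(m,cv2.MORPH_OPEN,np.ones((7,7)))
    k,l,st,c=cv2.connectedComponentsWithStats(m); i=1+np.argmax(st[1:,4])
    v,u=np.nonzero(l==i); r=cv2.minAreaRect(np.stack([u,v],1).astype(np.float32))
    cv2.imwrite(f"pics/base_{n}.png",((l==i)*255).astype(np.uint8))
    print(n,z,"centre",.78-r[0][1]*s,.2-r[0][0]*s,np.array(r[1])*s,r[2])
E
```

```text
top 0.1195 centre 0.5799178771972656 0.009387634277343765 [0.2925632  0.25913947] 88.11932373046875
side 0.1195 centre 0.580845458984375 0.005583709716796892 [0.29460568 0.2683783 ] 88.18744659423828
side 0.1212 centre 0.5802519073486329 0.0031406402587890736 [0.29386761 0.26747375] 88.17008972167969
```

View pics/base_top.png

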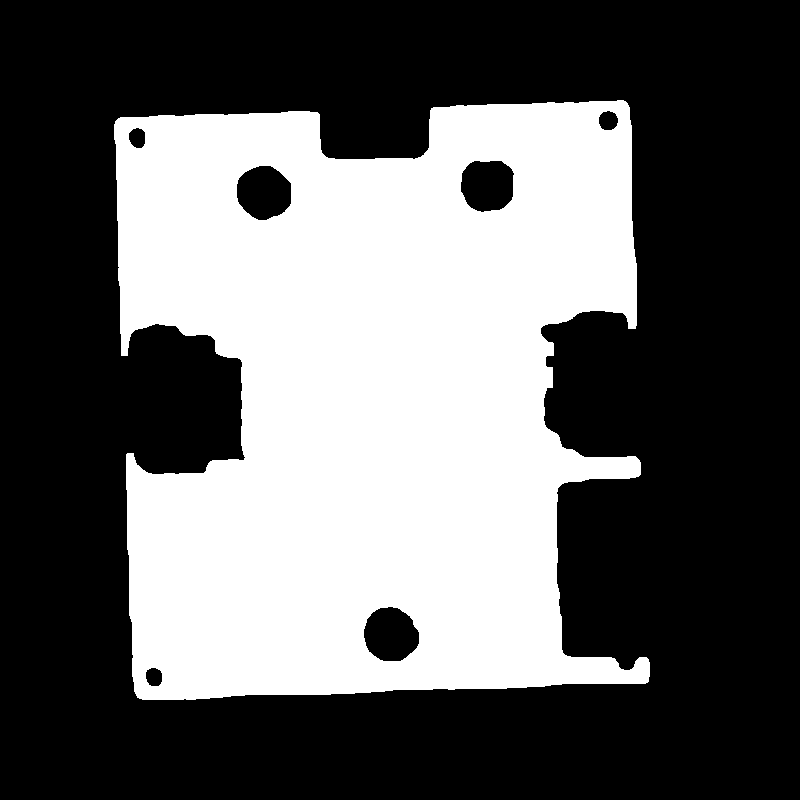

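```bash
cat >> h.py <<'E'
def plan(pos,yaw,jaw_axis='y'):
    """tool down; jaw z axis at world angle 'yaw' (direction mod pi). prints shift mm & turn deg"""
    s=state(); T=R.from_rotvec(s['tool_rot']).as_matrix(); p=np.array(s['ee_pos'])
    best=None
    for k in (0,np.pi):
        z=np.array([np.cos(yaw+k),np.sin(yaw+k),0]); x=np.array([0,0,-1.]); y=np.cross(z,x)
        D=np.stack([x,y,z],1); rv=R.from_matrix(T.T@D).as_rotvec(degrees=True)
        if best is None or np.linalg.norm(rv)<np.linalg.norm(best): best=rv
        print("opt",k,np.round(rv,1))
    sh=T.T@(np.array(pos)-p)*1000
    print("t",round(s['clock'],2),"pos",np.round(p,4),"j",np.round(s['joint_pos'],2),"F",np.round(s['ft_force'],1),"grip",round(s['grip_width'],3))
    print("shift",np.round(sh,1),"turn",np.round(best,2))
E
python3 - <<'E'
from h import *
print(np.round(R.from_rotvec(state()['tool_rot']).as_matrix(),3))
plan([.4972,.3147,.30],np.pi/2+.0886)
E
```

```text
[[-0.    -0.912  0.41 ]
 [-0.     0.41   0.912]
 [-1.    -0.    -0.   ]]
opt 0 [-29.3  -0.   -0. ]
opt 3.141592653589793 [150.7  -0.    0. ]
t 1.1 pos [0.2667 0.5928 0.2313] j [ 0.97  0.25  1.56 -0.    1.34 -0.17] F [0.2 0.4 0.3] grip 1.001
shift [ -68.7 -324.3 -159. ] turn [-29.3  -0.   -0. ]
```

apply_moves(
  targets=[
    [[-50, -20, -10], [-8, 0, 0], 1],
    [[-69, -64, -32], [-16, 0, 0], 1],
    [[-69, -108, -53], [-24, 0, 0], 1],
    [[-69, -150, -74], [-29.3, 0, 0], 1],
    [[-69, -190, -94], [-29.3, 0, 0], 1],
  ],
)

```text
clock: 1.6
ee_pos: [0.4025, 0.4275, 0.3009]
tool_rot: [-1.275, 1.164, 1.275]
ft_force: [-0.2, 1.2, 0.2]
grip_width: 1.0
```

```bash
python3 -c "
from h import *
plan([.4972,.3147,.22],np.pi/2+.0886)"
```

```text
opt 0 [0.1 0.  0.1]
opt 3.141592653589793 [-1.799e+02 -1.000e-01  0.000e+00]
t 1.6 pos [0.4025 0.4275 0.3009] j [ 0.62  0.05  1.65 -0.    1.44 -1.04] F [-0.2  1.2  0.2] grip 1.0
shift [  80.9  -84.1 -120.9] turn [0.09 0.03 0.06]
```

apply_moves(
  targets=[
    [[20, -28, -40], [0, 0, 0], 1],
    [[40, -56, -80], [0, 0, 0], 1],
    [[80, -84, -121], [0, 0, 0], 1],
    [[81, -84, -121], [0, 0, 0], 1],
    [[81, -84, -121], [0, 0, 0], 1],
  ],
)

```text
clock: 2.1
ee_pos: [0.4954, 0.3143, 0.2169]
tool_rot: [-1.271, 1.172, 1.275]
ft_force: [-0.1, -0.2, 0.1]
grip_width: 1.001
```

```bash
python3 -c "
from h import *
plan([.4972,.3147,.22],np.pi/2+.0886)
p,d,C=look('top');ps,ds,S=look('side')
s=state();x=np.array(s['ee_pos'])
for n,im in (('top',p),('side',ps)):
    q=proj(n,[x,x+[0,0,.013]]); print(n,q)
    u,v=int(q[0,0]),int(q[0,1]); c=cv2.resize(im[v-50:v+50,u-60:u+60],None,fx=6,fy=6,interpolation=cv2.INTER_CUBIC).copy()
    cv2.imwrite('pics/g_%s.png'%n,c[:,:,::-1])
"
```

```text
opt 0 [-0.2 -0.1 -0.3]
opt 3.141592653589793 [ 1.798e+02 -4.000e-01  1.000e-01]
t 2.1 pos [0.4954 0.3143 0.2169] j [ 0.37  0.11  1.73  0.    1.3  -1.28] F [-0.1 -0.2  0.1] grip 1.001
shift [-3.2 -1.8  0.2] turn [-0.17 -0.07 -0.26]
top [[224.74815496 211.96159465]
 [223.86563559 211.34297881]]
side [[299.06232476 132.47250683]
 [298.95915293 128.83114657]]
```

View pics/g_top.png

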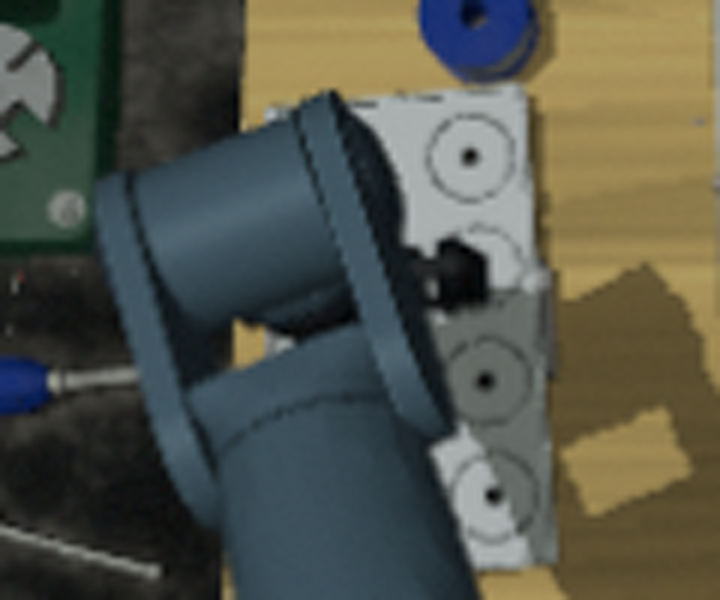

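View pics/g_side.png

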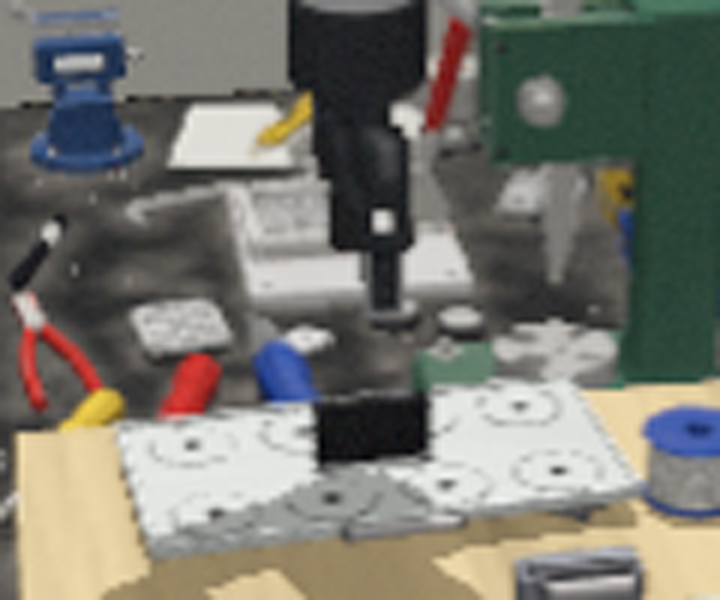

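```bash
python3 -c "
from h import *
s=state();x=np.array(s['ee_pos']);T=R.from_rotvec(s['tool_rot']).as_matrix()
for o in (.0425,.057): print(proj('side',[x-T[:,2]*o-T[:,0]*.013,x-T[:,2]*o-T[:,0]*.013+[.011,0,0]]))
print('seen tip', 299+25/6-1,132+18/6)
print('handle pred',proj('side',[[.4972,.3147,.162],[.4972-.034,.3147-.009,.162],[.4972+.034,.3147-.003,.162]]))
print('seen handle L',299+(317-360)/6,132+(402-300)/6,'R',299+(428-360)/6,132+(392-300)/6)
"
```

```text
[[301.80265662 134.00171442]
 [305.20359965 133.76070662]]
[[302.80722705 135.82731017]
 [306.23712487 135.5822499 ]]
seen tip 302.1666666666667 135.0
handle pred [[300.0600185  148.58144259]
 [290.31235461 150.52661244]
 [310.16969443 148.2119188 ]]
seen handle L 291.8333333333333 149.0 R 310.3333333333333 147.33333333333334
```

```bash
python3 -c "
from h import *
plan([.4985,.3165,.138],np.pi/2+.0886)"
```

```text
opt 0 [0. 0. 0.]
opt 3.141592653589793 [-1.8e+02 -0.0e+00  1.0e-01]
t 2.2 pos [0.4956 0.3169 0.2201] j [ 0.38  0.11  1.73  0.    1.3  -1.28] F [0.4 0.4 0.3] grip 0.999
shift [82.1 -2.8 -0.7] turn [0.02 0.05 0.03]
```

apply_moves(
  targets=[
    [[40, -3, 0], [0, 0, 0], 1],
    [[70, -3, 0], [0, 0, 0], 1],
    [[82, -3, 0], [0, 0, 0], 1],
    [[82, -3, 0], [0, 0, 0], 1],
    [[82, -3, 0], [0, 0, 0], 1],
  ],
)

```text
clock: 2.7
ee_pos: [0.4995, 0.3175, 0.1394]
tool_rot: [-1.276, 1.162, 1.273]
ft_force: [1.0, 1.0, 0.8]
grip_width: 1.002
```

apply_moves(
  targets=[
    [[0, 0, 0], [0, 0, 0], 0.4],
    [[0, 0, 0], [0, 0, 0], 0.3],
    [[0, 0, 0], [0, 0, 0], 0.2],
    [[0, 0, 0], [0, 0, 0], 0.1],
    [[0, 0, 0], [0, 0, 0], 0],
  ],
  force=60,
)

```text
clock: 3.2
ee_pos: [0.499, 0.3158, 0.1376]
tool_rot: [-1.275, 1.166, 1.273]
ft_force: [0.9, -4.5, -0.6]
grip_width: 0.144
```

apply_moves(
  targets=[
    [[0, 0, 0], [0, 0, 0], 0],
    [[0, 0, 0], [0, 0, 0], 0],
    [[0, 0, 0], [0, 0, 0], 0],
    [[0, 0, 0], [0, 0, 0], 0],
    [[0, 0, 0], [0, 0, 0], 0],
  ],
)

```text
clock: 3.7
ee_pos: [0.4991, 0.3161, 0.1377]
tool_rot: [-1.275, 1.166, 1.273]
ft_force: [-0.3, -3.4, 4.1]
grip_width: 0.129
```

```bash
python3 -c "
from h import *
plan([.4985,.3165,.138],np.pi/2+.0886); print(state()['moment'])
plan([.4985,.3165,.138],np.pi/2+.0886)
ps,ds,S=look('side')
cv2.imwrite('pics/g1.png',cv2.resize(ps[90:190,240:360],None,fx=6,fy=6,interpolation=cv2.INTER_CUBIC)[:,:,::-1])
"
```

```text
opt 0 [-0. -0.  0.]
opt 3.141592653589793 [1.8e+02 1.0e-01 0.0e+00]
t 3.7 pos [0.4991 0.3161 0.1377] j [ 0.37  0.21  1.78 -0.    1.15 -1.29] F [-0.3 -3.4  4.1] grip 0.129
shift [-0.3  0.5  0.4] turn [-0.   -0.02  0.03]
[-0.54363169  0.05755635 -0.02232319]
opt 0 [-0. -0.  0.]
opt 3.141592653589793 [1.8e+02 1.0e-01 0.0e+00]
t 3.7 pos [0.4991 0.3161 0.1377] j [ 0.37  0.21  1.78 -0.    1.15 -1.29] F [-0.3 -3.4  4.1] grip 0.129
shift [-0.3  0.5  0.4] turn [-0.   -0.02  0.03]
```

View pics/g1.png

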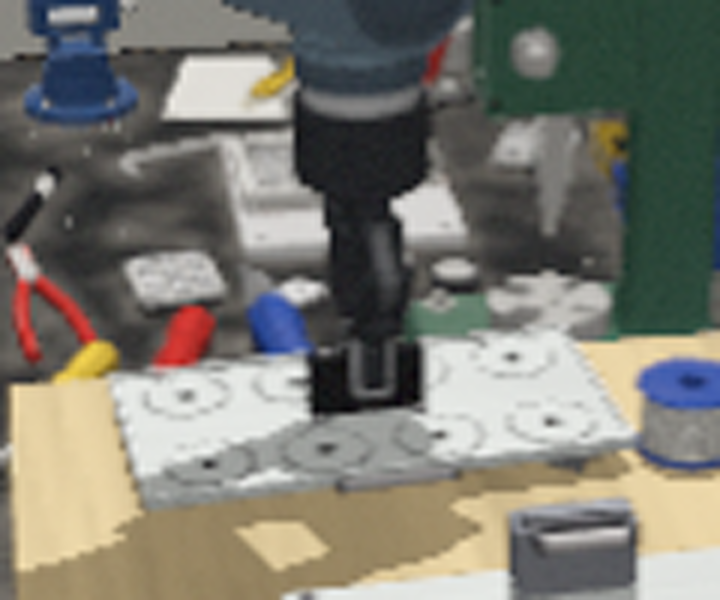

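apply_moves(
  targets=[
    [[-10, 0, 0], [0, 0, 0], 0],
    [[-20, 0, 0], [0, 0, 0], 0],
    [[-40, 0, 0], [0, 0, 0], 0],
    [[-60, 0, 0], [0, 0, 0], 0],
    [[-60, 0, 0], [0, 0, 0], 0],
  ],
  force=100,
)

```text
clock: 4.25
ee_pos: [0.5001, 0.3173, 0.2003]
tool_rot: [-1.275, 1.16, 1.272]
ft_force: [0.3, -0.3, -4.4]
grip_width: 0.119
```

apply_moves(
  targets=[
    [[-25, 0, 0], [0, 0, 0], 0],
    [[-50, 0, 0], [0, 0, 0], 0],
    [[-50, 0, 0], [0, 0, 0], 0],
    [[-50, 0, 0], [0, 0, 0], 0],
    [[-50, 0, 0], [0, 0, 0], 0],
  ],
)

```text
clock: 4.75
ee_pos: [0.4975, 0.3159, 0.2445]
tool_rot: [-1.273, 1.17, 1.277]
ft_force: [-0.1, -0.1, -4.9]
grip_width: 0.118
```

```bash
python3 -c "
from h import *
ps,ds,S=look('side')
cv2.imwrite('pics/g2.png',cv2.resize(ps[70:190,220:360],None,fx=5,fy=5,interpolation=cv2.INTER_CUBIC)[:,:,::-1])
plan([.5795,.009,.26],np.pi/2+.0325);print(state()['moment'])
"
```

```text
opt 0 [ 3.2 -0.1 -0.2]
opt 3.141592653589793 [-1.768e+02  4.000e-01 -1.000e-01]
t 4.8 pos [0.4976 0.3159 0.2446] j [ 0.37  0.1   1.7   0.    1.35 -1.29] F [ 0.6 -0.4 -5.6] grip 0.116
shift [ -15.3  -54.4 -312.9] turn [ 3.21 -0.07 -0.23]
[-0.02897506  0.00622662  0.02796892]
```

View pics/g2.png

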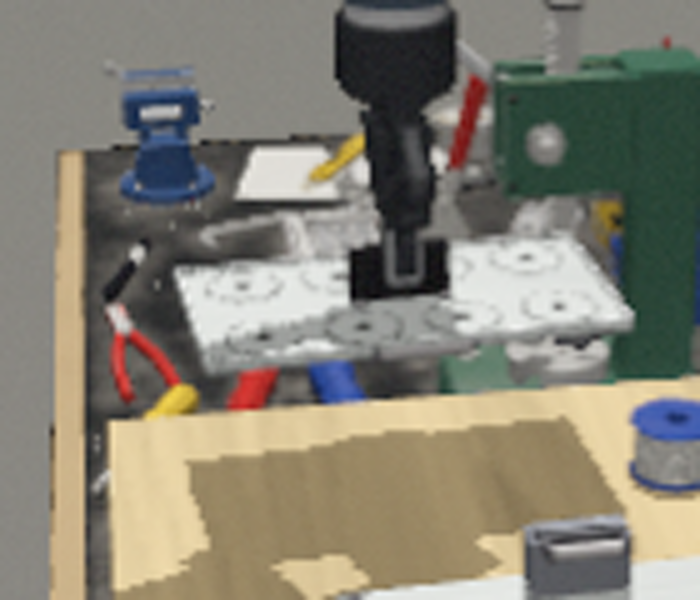

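apply_moves(
  targets=[
    [[-15, -8, -45], [1.5, 0, 0], 0],
    [[-15, -16, -90], [3.2, 0, 0], 0],
    [[-15, -24, -135], [3.2, 0, 0], 0],
    [[-15, -31, -180], [3.2, 0, 0], 0],
    [[-15, -39, -225], [3.2, 0, 0], 0],
  ],
)

```text
clock: 5.3
ee_pos: [0.557, 0.0939, 0.2606]
tool_rot: [-1.232, 1.195, 1.235]
ft_force: [1.6, 0.7, -5.9]
grip_width: 0.116
```

apply_moves(
  targets=[
    [[0, -8, -45], [0, 0, 0], 0],
    [[0, -15, -88], [0, 0, 0], 0],
    [[0, -15, -88], [0, 0, 0], 0],
    [[0, -15, -88], [0, 0, 0], 0],
    [[0, -15, -88], [0, 0, 0], 0],
  ],
)

```text
clock: 5.8
ee_pos: [0.5748, 0.009, 0.2612]
tool_rot: [-1.232, 1.194, 1.236]
ft_force: [0.3, -0.2, -5.0]
grip_width: 0.122
```

```bash
python3 -c "
from h import *
plan([.5795,.009,.26],np.pi/2+.0325)
p,d,C=look('top'); ps,ds,S=look('side')
plan([.5795,.009,.26],np.pi/2+.0325)
np.savez('f1.npz',p=p,C=C,ps=ps,S=S)
cv2.imwrite('pics/t2.png',cv2.resize(p[120:260,230:410],None,fx=4,fy=4,interpolation=cv2.INTER_CUBIC)[:,:,::-1])
cv2.imwrite('pics/s2.png',cv2.resize(ps[100:260,250:450],None,fx=4,fy=3.7,interpolation=cv2.INTER_CUBIC)[:,:,::-1])
"
```

```text
opt 0 [ 0.1  0.  -0.1]
opt 3.141592653589793 [-1.799e+02  2.000e-01  1.000e-01]
t 5.8 pos [0.5748 0.009  0.2612] j [-0.18  0.05  1.72  0.    1.37 -1.79] F [ 0.3 -0.2 -5. ] grip 0.122
shift [ 1.2 -4.7 -0.1] turn [ 0.05  0.05 -0.11]
opt 0 [ 0.1  0.  -0.1]
opt 3.141592653589793 [-1.799e+02  1.000e-01  0.000e+00]
t 5.9 pos [0.575  0.0094 0.2618] j [-0.18  0.05  1.72  0.    1.37 -1.79] F [-1.2  0.4 -5.5] grip 0.118
shift [ 1.7 -4.5 -0.6] turn [ 0.12  0.02 -0.05]
```

View pics/t2.png

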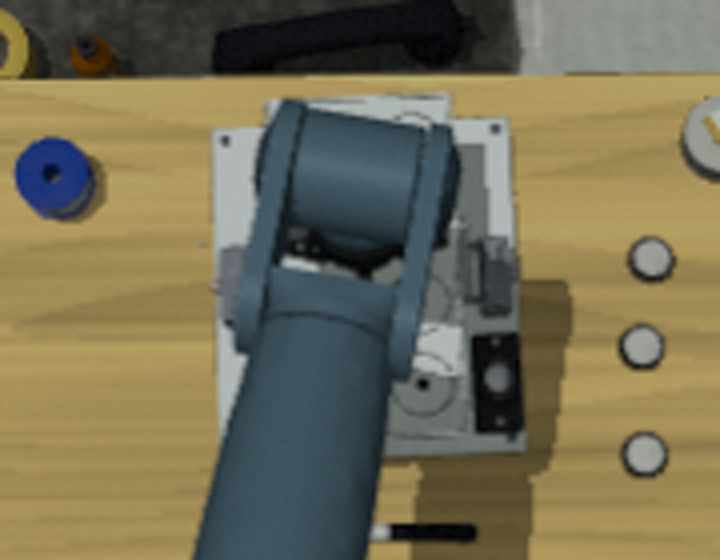

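View pics/s2.png

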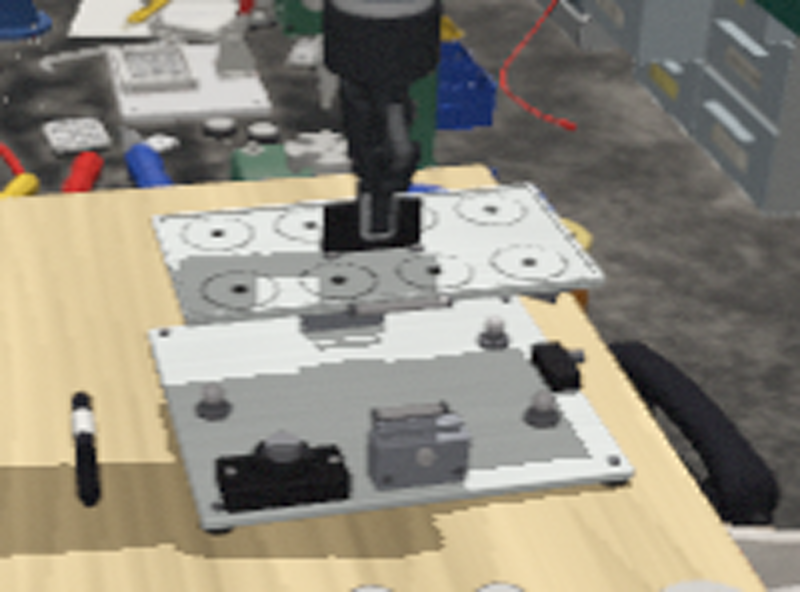

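```bash
python3 - <<'E'
from h import *
f=np.load('f1.npz')
L=np.array([[ (1.5-i)*.065, s*.042,-.031] for i in range(4) for s in (1,-1)])
idx=[6,4,0,7,5,3,1]
px=np.array([(217,233),(310,226),(490,210),(240,290),(339,281),(433,270),(530,263)],float)/[4,3.7]+[250,100]
g=cv2.cvtColor(f['ps'],cv2.COLOR_RGB2GRAY)
G=cv2.resize(g,None,fx=4,fy=4,interpolation=cv2.INTER_CUBIC).astype(float)
out=[]
for u,v in px:
    U,V=int(u*4),int(v*4); r=9
    w=G[V-r:V+r+1,U-r:U+r+1]; k=np.clip(np.median(w)-15-w,0,None)**1.; yy,xx=np.mgrid[-r:r+1,-r:r+1]
    out.append([(U+(k*xx).sum()/k.sum()+.5)/4-.5,(V+(k*yy).sum()/k.sum()+.5)/4-.5])
px=np.array(out)
from scipy.optimize import least_squares
tcp=np.array([.575,.0092,.2614])
def pts(q): 
    Rm=R.from_euler('ZYX',[q[2],q[3],q[4]]).as_matrix(); return L[idx]@Rm.T+[q[0],q[1],q[5]]
z0=tcp[2]+.0173
for free in (0,1):
    fun=lambda q:(proj('side',pts(q))-px).ravel() if free else (proj('side',pts([q[0],q[1],q[2],0,0,z0]))-px).ravel()
    r=least_squares(fun,[.58,.01,.03,0,0,z0]) ; print(np.round(r.x,4),np.abs(r.fun).max())
# top ring_8
u,v=423/4+230,384/4+120
G=cv2.cvtColor(f['p'],cv2.COLOR_RGB2GRAY)
w=G[int(v)-3:int(v)+5,int(u)-3:int(u)+5].astype(int);print(w, u,v)
o=ortho('top',f['p'],z0-.031,.44,.52,-.08,.0,.0005); go=cv2.cvtColor(o,cv2.COLOR_RGB2GRAY);cv2.imwrite('pics/r8.png',cv2.resize(o,None,fx=3,fy=3)[:,:,::-1])
E
```

```text
[0.5751 0.0137 0.0308 0.     0.     0.2787] 0.17486945841272927
[ 5.745e-01  1.120e-02  3.080e-02 -7.000e-04 -4.000e-04  2.802e-01] 0.15155975080926964
[[ 64  97 109 105 108 111 113 144]
 [ 78 103  91  76  88 104 112 111]
 [ 93  96  56  11  25  84 111 112]
 [112  95  57  18  26  84 112 112]
 [112 111  91  64  70  97 113 113]
 [113 113 113 112 111 110 113 112]
 [113 112 112 112 112 111 113 112]
 [112 112 112 111 111 111 112 112]] 335.75 216.0
```

View pics/r8.png

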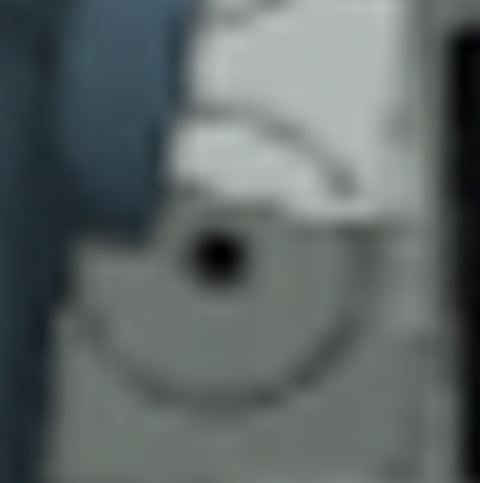

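apply_moves(
  targets=[
    [[30, -6, 0], [0.1, 0, 0], 0],
    [[50, -6, 0], [0.1, 0, 0], 0],
    [[62, -6, 0], [0.1, 0, 0], 0],
    [[62, -6, 0], [0.1, 0, 0], 0],
    [[62, -6, 0], [0.1, 0, 0], 0],
  ],
)

```text
clock: 6.4
ee_pos: [0.5818, 0.0087, 0.2011]
tool_rot: [-1.233, 1.193, 1.232]
ft_force: [0.2, 0.7, -5.0]
grip_width: 0.119
```

```bash
python3 -c "
from h import *
plan([.5802,.009,.1687],np.pi/2+.0325)
p,d,C=look('top'); ps,ds,S=look('side')
np.savez('f2.npz',p=p,C=C,ps=ps,S=S)
cv2.imwrite('pics/t3.png',cv2.resize(p[120:260,230:410],None,fx=4,fy=4,interpolation=cv2.INTER_CUBIC)[:,:,::-1])
cv2.imwrite('pics/s3.png',cv2.resize(ps[100:260,250:450],None,fx=4,fy=3.7,interpolation=cv2.INTER_CUBIC)[:,:,::-1])
"
```

```text
opt 0 [-0.  -0.   0.1]
opt 3.141592653589793 [1.8e+02 1.0e-01 0.0e+00]
t 6.4 pos [0.5818 0.0087 0.2011] j [-0.18  0.12  1.76 -0.    1.26 -1.78] F [ 0.2  0.7 -5. ] grip 0.119
shift [32.4  1.6  0.3] turn [-0.04 -0.01  0.06]
```

View pics/t3.png

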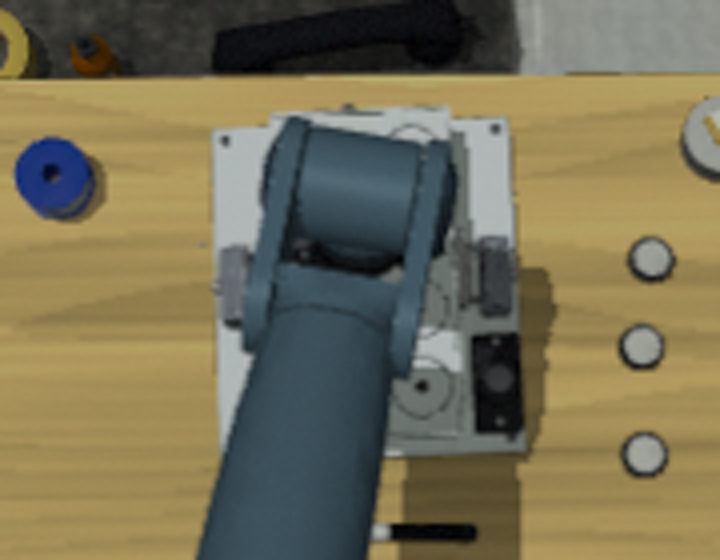

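View pics/s3.png

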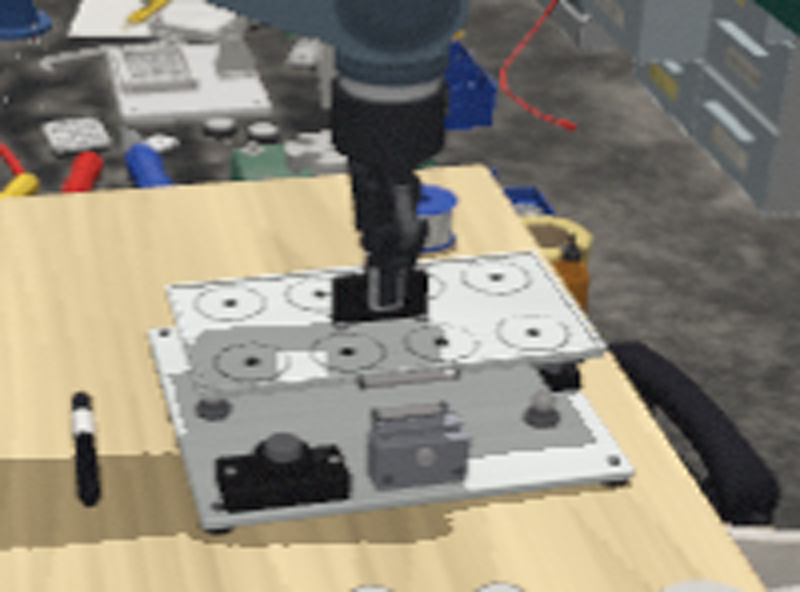

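```bash
cat > ringfit.py <<'E'
from h import *
from scipy.optimize import least_squares
L=np.array([[ (1.5-i)*.065, s*.042,-.031] for i in range(4) for s in (1,-1)])
def dots(img,px,r=9):
    G=cv2.resize(cv2.cvtColor(img,cv2.COLOR_RGB2GRAY),None,fx=4,fy=4,interpolation=cv2.INTER_CUBIC).astype(float); out=[]
    for u,v in px:
        U,V=int(round(u*4+1.5)),int(round(v*4+1.5)); w=G[V-r:V+r+1,U-r:U+r+1]; k=np.clip(np.median(w)-15-w,0,None); yy,xx=np.mgrid[-r:r+1,-r:r+1]
        out.append([(U+(k*xx).sum()/k.sum()+.5)/4-.5,(V+(k*yy).sum()/k.sum()+.5)/4-.5])
    return np.array(out)
def fit(cam,idx,px,z0,free=False,x0=(.58,.009,.032)):
    def pts(q):
        Rm=R.from_euler('ZYX',[q[2],q[3],q[4]]).as_matrix(); return L[idx]@Rm.T+[q[0],q[1],q[5]]
    fun=(lambda q:(proj(cam,pts(q))-px).ravel()) if free else (lambda q:(proj(cam,pts([q[0],q[1],q[2],0,0,z0]))-px).ravel())
    r=least_squares(fun,[*x0,0,0,z0]); return np.round(r.x,4),np.abs(r.fun).max()
E
python3 - <<'E'
from ringfit import *
f=np.load('f2.npz'); z0=.2011+.0173
px=np.array([(230,303),(320,294),(496,277),(252,362),(348,352),(441,342),(533,333)],float)/[4,3.7]+[250,100]
px=dots(f['ps'],px); i=[6,4,0,7,5,3,1]
print(fit('side',i,px,z0),fit('side',i,px,z0,True))
q=dots(f['p'],np.array([[421/4+230,386/4+120]]))[0]
c=camera_model('top')
n=cv2.undistortPoints(q.reshape(1,1,2),c['mtx'],np.array([c['k1'],0,0,0,0.])).ravel()
ray=R.from_rotvec(c['orientation']).as_matrix()@np.array([*n,1]); P=c['origin']+ray*((z0-.031-c['origin'][2])/ray[2])
print("handle top",P[0]+.0962,P[1]+.045)
E
```

```text
(array([0.5828, 0.0134, 0.0283, 0.    , 0.    , 0.2184]), np.float64(0.33644657182838955)) (array([ 0.5823,  0.0126,  0.0223, -0.0084,  0.0009,  0.2189]), np.float64(0.27221369285729224))
handle top 0.5804806553796439 0.008725710364237783
```

apply_moves(
  targets=[
    [[10, 1, 0], [0, 0, 0], 0],
    [[16, 1, 0], [0, 0, 0], 0],
    [[20, 1, 0], [0, 0, 0], 0],
    [[22, 1, 0], [0, 0, 0], 0],
    [[22, 1, 0], [0, 0, 0], 0],
  ],
)

```text
clock: 7.0
ee_pos: [0.5803, 0.0086, 0.1799]
tool_rot: [-1.232, 1.195, 1.233]
ft_force: [-5.6, 3.4, 4.6]
grip_width: 0.119
```

apply_moves(
  targets=[
    [[1, 0, 0], [0, 0, 0], 0],
    [[2, 0, 0], [0, 0, 0], 0],
    [[3, 0, 0], [0, 0, 0], 0],
    [[3, 0, 0], [0, 0, 0], 0],
  ],
)

```text
clock: 7.4
ee_pos: [0.5802, 0.0087, 0.176]
tool_rot: [-1.231, 1.194, 1.233]
ft_force: [-4.2, 2.1, 0.7]
grip_width: 0.12
```

apply_moves(
  targets=[
    [[1, 0, 0], [0, 0, 0], 0],
    [[2, 0, 0], [0, 0, 0], 0],
    [[2, 0, 0], [0, 0, 0], 0],
  ],
)

```text
clock: 7.7
ee_pos: [0.58, 0.0086, 0.1711]
tool_rot: [-1.231, 1.194, 1.233]
ft_force: [4.0, 1.8, -12.3]
grip_width: 0.11
```

apply_moves(
  targets=[
    [[1, 0, 0], [0, 0, 0], 0],
    [[2, 0, 0], [0, 0, 0], 0],
    [[2, 0, 0], [0, 0, 0], 0],
  ],
)

```text
clock: 8.0
ee_pos: [0.5799, 0.0087, 0.1702]
tool_rot: [-1.231, 1.195, 1.233]
ft_force: [1.0, 3.9, -14.2]
grip_width: 0.116
```

apply_moves(
  targets=[
    [[1, 0, 0], [0, 0, 0], 0],
    [[2, 0, 0], [0, 0, 0], 0],
    [[3, 0, 0], [0, 0, 0], 0],
    [[3, 0, 0], [0, 0, 0], 0],
  ],
)

```text
clock: 8.4
ee_pos: [0.58, 0.0089, 0.1695]
tool_rot: [-1.231, 1.194, 1.234]
ft_force: [-5.2, 5.6, -2.8]
grip_width: 0.122
```

```bash
python3 -c "
from h import *
plan([.5802,.009,.1687],np.pi/2+.0325); print(state()['moment'])
p,d,C=look('top'); ps,ds,S=look('side')
np.savez('f2.npz',p=p,C=C,ps=ps,S=S)
cv2.imwrite('pics/s4.png',cv2.resize(ps[100:260,250:450],None,fx=4,fy=3.7,interpolation=cv2.INTER_CUBIC)[:,:,::-1])
"
```

```text
opt 0 [-0.1  0.1 -0.1]
opt 3.141592653589793 [ 1.799e+02 -1.000e-01 -1.000e-01]
t 8.4 pos [0.58   0.0089 0.1695] j [-0.18  0.15  1.79  0.    1.21 -1.78] F [-5.2  5.6 -2.8] grip 0.122
shift [ 0.8 -0.2  0.1] turn [-0.07  0.06 -0.06]
[1.02057937 0.42238523 0.08428985]
```

View pics/s4.png

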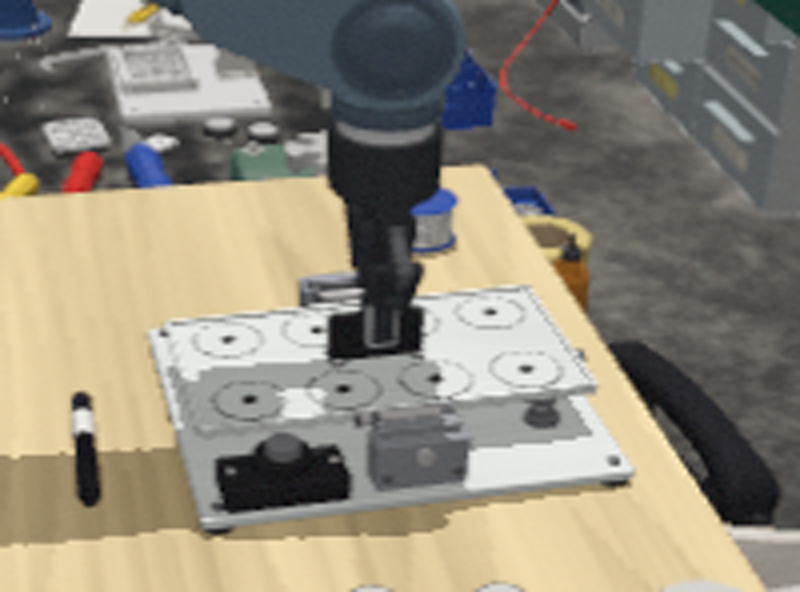

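apply_moves(
  targets=[
    [[1, 0, 0], [0, 0, 0], 0],
    [[2, 0, 0], [0, 0, 0], 0],
    [[2, 0, 0], [0, 0, 0], 0],
  ],
)

```text
clock: 8.8
ee_pos: [0.5804, 0.009, 0.1692]
tool_rot: [-1.231, 1.194, 1.233]
ft_force: [-7.8, 7.1, 4.1]
grip_width: 0.117
```

apply_moves(
  targets=[
    [[1, 0, 0], [0, 0, 0], 0],
    [[2, 0, 0], [0, 0, 0], 0],
    [[0, 0, 0], [0, 0, 0], 0.2],
    [[0, 0, 0], [0, 0, 0], 0.35],
    [[0, 0, 0], [0, 0, 0], 0.35],
  ],
)

```text
clock: 9.3
ee_pos: [0.5816, 0.0074, 0.1681]
tool_rot: [-1.234, 1.193, 1.229]
ft_force: [-0.2, 0.0, 0.1]
grip_width: 0.352
```

apply_moves(
  targets=[
    [[0, 0, 0], [0, 0, 0], 0.35],
    [[-30, 0, 0], [0, 0, 0], 0.35],
    [[-70, 0, 0], [0, 0, 0], 0.35],
    [[-110, 0, 0], [0, 0, 0], 0.5],
    [[-110, 0, 0], [0, 0, 0], 0.5],
  ],
)

```text
clock: 9.8
ee_pos: [0.5837, 0.0075, 0.2839]
tool_rot: [-1.24, 1.187, 1.221]
ft_force: [0.5, 0.3, 0.4]
grip_width: 0.502
```

```bash
python3 -c "
from h import *
plan([.52,-.33,.28],.0325)"
```

```text
opt 0 [89.9  0.4  0.7]
opt 3.141592653589793 [-90.1  -0.7   0.4]
t 9.8 pos [0.5837 0.0075 0.2839] j [-0.18  0.04  1.69 -0.    1.4  -1.78] F [0.5 0.3 0.4] grip 0.502
shift [   4.    74.1 -335.4] turn [89.91  0.42  0.7 ]
```

apply_moves(
  targets=[
    [[0, 10, -45], [8, 0, 0], 0.6],
    [[0, 20, -90], [16, 0, 0], 0.6],
    [[0, 30, -135], [24, 0, 0], 0.6],
    [[0, 40, -180], [32, 0, 0], 0.6],
    [[0, 50, -225], [40, 0, 0], 0.6],
  ],
)

```text
clock: 10.3
ee_pos: [0.5366, -0.22, 0.2758]
tool_rot: [-0.701, 1.455, 0.701]
ft_force: [0.4, 0.9, -0.2]
grip_width: 0.598
```

```bash
python3 -c "
from h import *
plan([.52,-.33,.28],.0325)"
```

```text
opt 0 [49.6 -0.  -0. ]
opt 3.141592653589793 [-130.4    0.    -0. ]
t 10.3 pos [ 0.5366 -0.22    0.2758] j [-0.58  0.05  1.7  -0.    1.4  -1.48] F [ 0.4  0.9 -0.2] grip 0.598
shift [ -4.2 -55.6 -96.4] turn [ 4.958e+01 -3.000e-02 -1.000e-02]
```

apply_moves(
  targets=[
    [[-4, -15, -25], [8, 0, 0], 0.6],
    [[-4, -30, -50], [16, 0, 0], 0.6],
    [[-4, -45, -75], [24, 0, 0], 0.6],
    [[-4, -56, -96], [32, 0, 0], 0.6],
    [[-4, -56, -96], [40, 0, 0], 0.6],
  ],
)

```text
clock: 10.8
ee_pos: [0.5209, -0.3311, 0.2793]
tool_rot: [-0.154, 1.567, 0.154]
ft_force: [-0.7, 0.2, -0.7]
grip_width: 0.597
```

```bash
python3 -c "
from h import *
plan([.52,-.33,.28],.0325)
p,d,C=look('top'); ps,ds,S=look('side')
np.savez('f3.npz',p=p,C=C,ps=ps,S=S)
cv2.imwrite('pics/t5.png',cv2.resize(p[120:280,270:470],None,fx=4,fy=3.7,interpolation=cv2.INTER_CUBIC)[:,:,::-1])
cv2.imwrite('pics/s5.png',cv2.resize(ps[160:320,250:450],None,fx=4,fy=3.7,interpolation=cv2.INTER_CUBIC)[:,:,::-1])
"
```

```text
opt 0 [ 9.4 -0.1  0. ]
opt 3.141592653589793 [-1.706e+02 -0.000e+00 -1.000e-01]
t 10.8 pos [ 0.5209 -0.3311  0.2793] j [-0.75  0.13  1.6  -0.    1.41 -0.95] F [-0.7  0.2 -0.7] grip 0.597
shift [-0.7  1.3 -0.7] turn [ 9.38 -0.07  0.01]
```

View pics/t5.png

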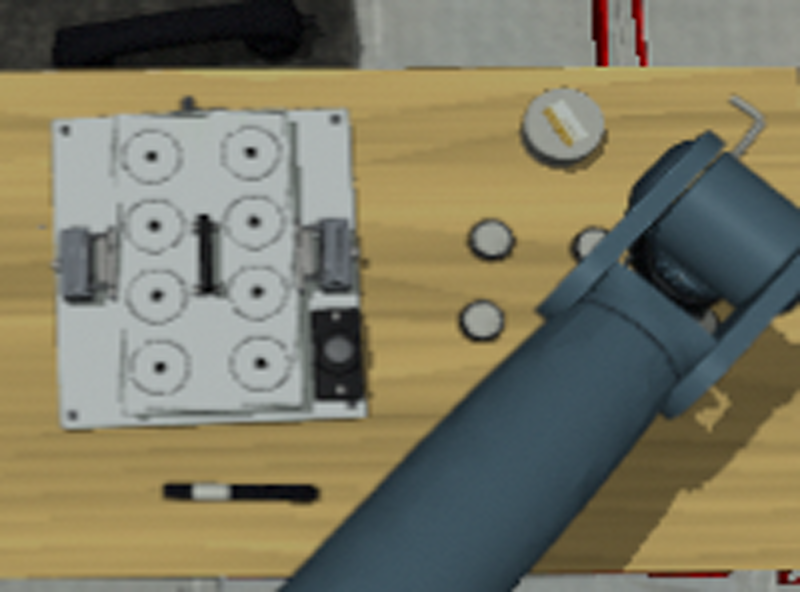

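View pics/s5.png

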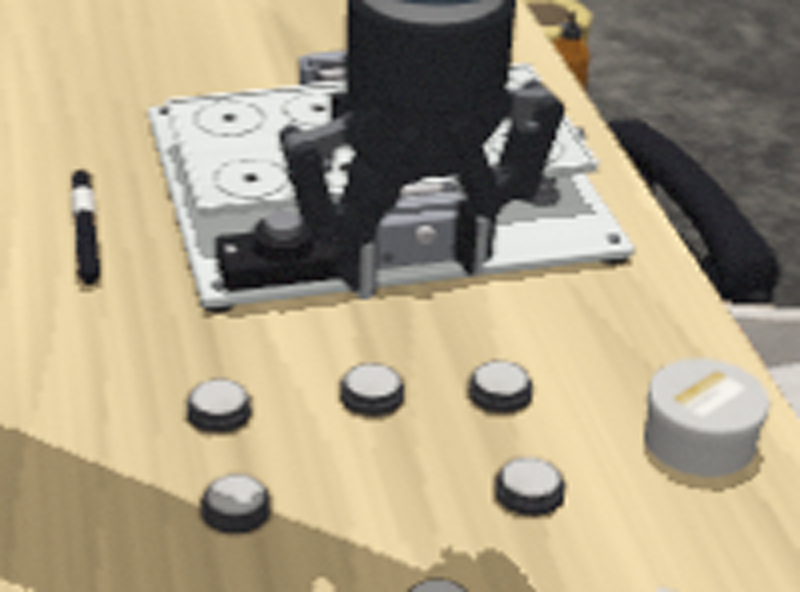

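```bash
cat > caps.py <<'E'
from h import *
def caps(p,x0=.38,x1=.75,y0=-.5,y1=-.15,z=.119,s=.0005):
    o=ortho('top',p,z,x0,x1,y0,y1,s).astype(int)
    m=((o.max(-1)-o.min(-1)<25)&(o.min(-1)>120)).astype(np.uint8)
    m=cv2.morphologyEx(m,cv2.MORPH_OPEN,np.ones((9,9)))
    k,l,st,c=cv2.connectedComponentsWithStats(m); out=[]
    for i in range(1,k):
        if 2000<st[i,4]<9000:
            cn=max(cv2.findContours((l==i).astype(np.uint8),0,2)[0],key=cv2.contourArea)
            (u,v),r=cv2.minEnclosingCircle(cn)
            out.append((round(x1-c[i][1]*s,4),round(y1-c[i][0]*s,4),round(r*s*1000,1),int(st[i,4])))
    return out
E
python3 - <<'E'
from ringfit import *
from caps import caps
f=np.load('f3.npz')
px=np.array([(152,156),(251,152),(154,226),(255,221),(157,295),(257,291),(160,367),(261,362)],float)/[4,3.7]+[270,120]
q=dots(f['p'],px); i=list(range(8))
print(fit('top',i,q,.186),fit('top',i,q,.186,True))
print(caps(f['p'])); print(caps(np.load('f0.npz')['p']))
E
```

```text
(array([0.5798, 0.0093, 0.0345, 0.    , 0.    , 0.186 ]), np.float64(0.08448538637682645)) (array([ 0.5794,  0.0095,  0.0341, -0.0039, -0.0084,  0.1872]), np.float64(0.09337113021760501))
[(np.float64(0.6042), np.float64(-0.2368), 14.3, 2468), (np.float64(0.5274), np.float64(-0.2262), 14.9, 2579)]
[(np.float64(0.6043), np.float64(-0.2367), 13.9, 2270), (np.float64(0.5959), np.float64(-0.3265), 14.2, 2294), (np.float64(0.5273), np.float64(-0.2261), 14.3, 2419), (np.float64(0.5224), np.float64(-0.4116), 14.2, 2346), (np.float64(0.4346), np.float64(-0.2256), 14.4, 2414), (np.float64(0.4324), np.float64(-0.3129), 14.4, 2353)]
```

```bash
cat >> h.py <<'E'
CY=.0345; CC=np.array([.5798,.0092])
def ring(n):
    i=(n-1)//2; s=1 if n%2 else -1; l=np.array([(1.5-i)*.065,s*.042]); c,sn=np.cos(CY),np.sin(CY)
    return CC+np.array([c*l[0]-sn*l[1],sn*l[0]+c*l[1]])
E
python3 -c "
from h import *
for n in range(1,9): print(n,np.round(ring(n),4))
plan([.596,-.3268,.16],CY)"
```

```text
1 [0.6758 0.0545]
2 [ 0.6787 -0.0294]
3 [0.6108 0.0523]
4 [ 0.6137 -0.0317]
5 [0.5459 0.0501]
6 [ 0.5488 -0.0339]
7 [0.4809 0.0478]
8 [ 0.4838 -0.0361]
opt 0 [ 9.7 -0.1 -0. ]
opt 3.141592653589793 [-1.703e+02  1.000e-01 -1.000e-01]
t 10.9 pos [ 0.5215 -0.329   0.2794] j [-0.75  0.13  1.6  -0.    1.41 -0.95] F [-0.3  0.3 -0.1] grip 0.598
shift [119.4 -13.   73.5] turn [ 9.73 -0.05 -0.04]
```

apply_moves(
  targets=[
    [[30, -5, 30], [5, 0, 0], 0.75],
    [[60, -10, 60], [9.6, 0, 0], 0.75],
    [[100, -13, 74], [9.6, 0, 0], 0.75],
    [[119, -13, 74], [9.6, 0, 0], 0.75],
    [[119, -13, 74], [9.6, 0, 0], 0.75],
  ],
)

```text
clock: 11.4
ee_pos: [0.5954, -0.3235, 0.1562]
tool_rot: [-0.029, 1.577, 0.037]
ft_force: [-1.5, 0.2, -0.6]
grip_width: 0.749
```

```bash
python3 -c "
from h import *
p,d,C=look('top')
plan([.596,-.3268,.104],CY)
plan([.596,-.3268,.104],CY)
from caps import caps; print(caps(p))"
```

```text
opt 0 [ 0.4 -0.2 -0.1]
opt 3.141592653589793 [-179.6    0.2   -0.3]
t 11.45 pos [ 0.5964 -0.3247  0.1593] j [-0.67  0.38  1.53 -0.    1.24 -0.71] F [-0.   0.4 -0.2] grip 0.748
shift [55.3 -2.3 -0.3] turn [ 0.37 -0.18 -0.14]
opt 0 [ 0.4 -0.2 -0.1]
opt 3.141592653589793 [-179.6    0.2   -0.3]
t 11.45 pos [ 0.5964 -0.3247  0.1593] j [-0.67  0.38  1.53 -0.    1.24 -0.71] F [-0.   0.4 -0.2] grip 0.748
shift [55.3 -2.3 -0.3] turn [ 0.37 -0.18 -0.14]
[(np.float64(0.6042), np.float64(-0.2368), 14.4, 2521)]
```

apply_moves(
  targets=[
    [[25, -2, 0], [0.3, 0, 0], 0.75],
    [[45, -2, 0], [0.3, 0, 0], 0.75],
    [[52, -2, 0], [0.3, 0, 0], 0.75],
    [[55, -2, 0], [0.3, 0, 0], 0.75],
    [[55, -2, 0], [0.3, 0, 0], 0.75],
  ],
  force=40,
)

```text
clock: 11.95
ee_pos: [0.5977, -0.3283, 0.1078]
tool_rot: [-0.027, 1.569, 0.025]
ft_force: [0.5, 0.4, 0.7]
grip_width: 0.748
```

apply_moves(
  targets=[
    [[0, 0, 0], [0, 0, 0], 0.5],
    [[0, 0, 0], [0, 0, 0], 0.3],
    [[0, 0, 0], [0, 0, 0], 0.3],
    [[0, 0, 0], [0, 0, 0], 0.3],
    [[0, 0, 0], [0, 0, 0], 0.3],
  ],
)

```text
clock: 12.45
ee_pos: [0.5981, -0.3285, 0.1082]
tool_rot: [-0.027, 1.568, 0.024]
ft_force: [-0.0, 0.4, 5.8]
grip_width: 0.446
```

```bash
python3 -c "
from h import *
ps,d,C=look('side')
plan([.596,-.3268,.104],CY)
cv2.imwrite('pics/k1.png',cv2.resize(ps[200:320,310:450],None,fx=5,fy=5,interpolation=cv2.INTER_CUBIC)[:,:,::-1])
"
```

```text
opt 0 [-0.1  0.1  0.1]
opt 3.141592653589793 [179.9   0.2  -0.2]
t 12.5 pos [ 0.598  -0.3285  0.1082] j [-0.67  0.44  1.55 -0.    1.15 -0.7 ] F [-1.2  0.6  6.4] grip 0.444
shift [ 4.2  1.8 -2. ] turn [-0.09  0.12  0.11]
```

View pics/k1.png

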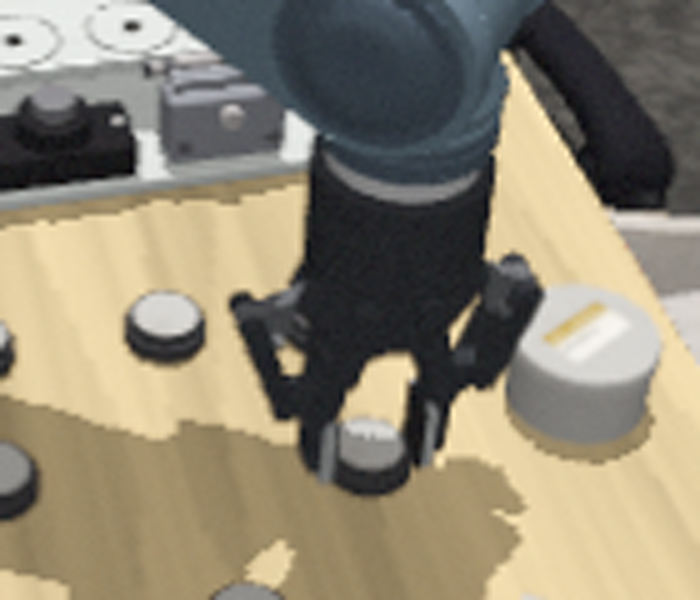

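apply_moves(
  targets=[
    [[-10, 0, 0], [0, 0, 0], 0.3],
    [[-40, 0, 0], [0, 0, 0], 0.3],
    [[-85, 0, 0], [0, 0, 0], 0.3],
    [[-110, 0, 0], [0, 0, 0], 0.3],
    [[-110, 0, 0], [0, 0, 0], 0.3],
  ],
)

```text
clock: 13.0
ee_pos: [0.5992, -0.3294, 0.2227]
tool_rot: [-0.031, 1.563, 0.021]
ft_force: [0.6, -0.6, -0.4]
grip_width: 0.448
```

```bash
python3 -c "
from h import *
p,d,C=look('side')
r=ring(1);plan([*r,.205],CY)
cv2.imwrite('pics/k2.png',cv2.resize(p[150:320,250:450],None,fx=4,fy=3.5,interpolation=cv2.INTER_CUBIC)[:,:,::-1])
"
```

```text
opt 0 [-0.1  0.2  0.2]
opt 3.141592653589793 [179.9   0.3  -0.3]
t 13.05 pos [ 0.5981 -0.3285  0.2193] j [-0.67  0.33  1.48  0.    1.33 -0.7 ] F [ 0.3  1.  -0. ] grip 0.443
shift [ 13.5 380.4  90.2] turn [-0.1   0.21  0.18]
```

View pics/k2.png

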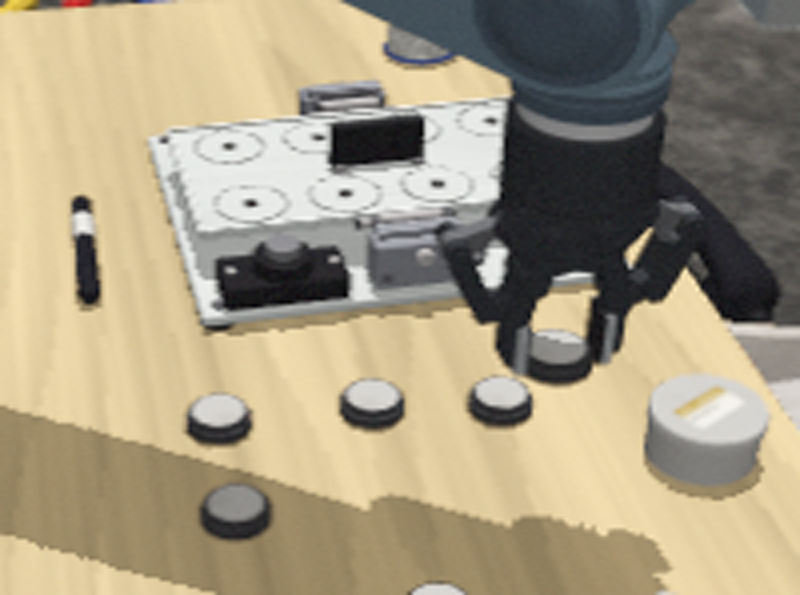

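apply_moves(
  targets=[
    [[0, 40, 10], [0, 0, 0], 0.3],
    [[0, 85, 20], [0, 0, 0], 0.3],
    [[0, 130, 30], [0, 0, 0], 0.3],
    [[0, 175, 42], [0, 0, 0], 0.3],
    [[0, 220, 52], [0, 0, 0], 0.3],
  ],
)

```text
clock: 13.55
ee_pos: [0.641, -0.1041, 0.214]
tool_rot: [-0.024, 1.574, 0.027]
ft_force: [-0.5, -0.7, -1.3]
grip_width: 0.444
```

apply_moves(
  targets=[
    [[0, 45, 10], [0, 0, 0], 0.3],
    [[0, 90, 20], [0, 0, 0], 0.3],
    [[0, 130, 30], [0, 0, 0], 0.3],
    [[0, 159, 38], [0, 0, 0], 0.3],
    [[0, 159, 38], [0, 0, 0], 0.3],
  ],
)

```text
clock: 14.05
ee_pos: [0.6737, 0.0578, 0.2139]
tool_rot: [-0.029, 1.574, 0.03]
ft_force: [0.2, -0.4, -0.2]
grip_width: 0.443
```

```bash
python3 -c "
from h import *
p,d,C=look('top')
r=ring(1)-[0,.0017];plan([*r,.158],CY)
from caps import caps; print(caps(p))
"
```

```text
opt 0 [ 0.1 -0.2 -0. ]
opt 3.141592653589793 [-179.9    0.    -0.3]
t 14.1 pos [0.6736 0.0557 0.214 ] j [-0.08  0.32  1.5  -0.    1.33 -0.12] F [ 0.7  0.5 -0.8] grip 0.443
shift [56.  -3.   2.3] turn [ 0.07 -0.22 -0.01]
[(np.float64(0.6042), np.float64(-0.2368), 14.4, 2466), (np.float64(0.5274), np.float64(-0.2262), 14.8, 2580), (np.float64(0.5223), np.float64(-0.4117), 14.7, 2534), (np.float64(0.4347), np.float64(-0.2256), 14.6, 2555), (np.float64(0.4324), np.float64(-0.3128), 14.7, 2518)]
```

apply_moves(
  targets=[
    [[25, -3, 2], [0, 0, 0], 0.3],
    [[42, -3, 2], [0, 0, 0], 0.3],
    [[50, -3, 2], [0, 0, 0], 0.3],
    [[53, -3, 2], [0, 0, 0], 0.3],
    [[53, -3, 2], [0, 0, 0], 0.3],
  ],
)

```text
clock: 14.6
ee_pos: [0.6766, 0.0505, 0.1629]
tool_rot: [-0.025, 1.572, 0.025]
ft_force: [0.4, 0.4, -1.0]
grip_width: 0.446
```

apply_moves(
  targets=[
    [[1, 0, 0], [0, 0, 0], 0.3],
    [[2, 0, 0], [0, 0, 0], 0.3],
    [[2, 0, 0], [0, 0, 0], 0.3],
  ],
)

```text
clock: 14.9
ee_pos: [0.6771, 0.051, 0.1619]
tool_rot: [-0.026, 1.57, 0.026]
ft_force: [-0.4, 0.2, -0.2]
grip_width: 0.448
```

apply_moves(
  targets=[
    [[1, 2, -1], [0, 0, 0], 0.3],
    [[2, 2, -1], [0, 0, 0], 0.3],
    [[3, 2, -1], [0, 0, 0], 0.3],
    [[3, 2, -1], [0, 0, 0], 0.3],
  ],
)

```text
clock: 15.3
ee_pos: [0.6758, 0.0531, 0.1586]
tool_rot: [-0.026, 1.571, 0.026]
ft_force: [-0.7, 0.9, 2.1]
grip_width: 0.444
```

apply_moves(
  targets=[
    [[0, 0, 0], [0, 0, 0], 0.5],
    [[0, 0, 0], [0, 0, 0], 0.58],
    [[0, 0, 0], [0, 0, 0], 0.58],
    [[-20, 0, 0], [0, 0, 0], 0.58],
    [[-60, 0, 0], [0, 0, 0], 0.58],
  ],
)

```text
clock: 15.8
ee_pos: [0.6733, 0.053, 0.2143]
tool_rot: [-0.025, 1.579, 0.026]
ft_force: [1.6, -0.5, 0.8]
grip_width: 0.578
```

```bash
python3 -c "
from h import *
p,d,C=look('side')
plan([.6042,-.2368,.21],CY)
cv2.imwrite('pics/k3.png',cv2.resize(p[150:320,250:450],None,fx=4,fy=3.5,interpolation=cv2.INTER_CUBIC)[:,:,::-1])
"
```

```text
opt 0 [-0.1  0.5  0.1]
opt 3.141592653589793 [ 1.799e+02  1.000e-01 -7.000e-01]
t 15.85 pos [0.6781 0.0528 0.2257] j [-0.09  0.31  1.48 -0.    1.33 -0.12] F [3.1 0.  7.1] grip 0.577
shift [  15.4 -287.   -83.5] turn [-0.1   0.46  0.06]
```

View pics/k3.png

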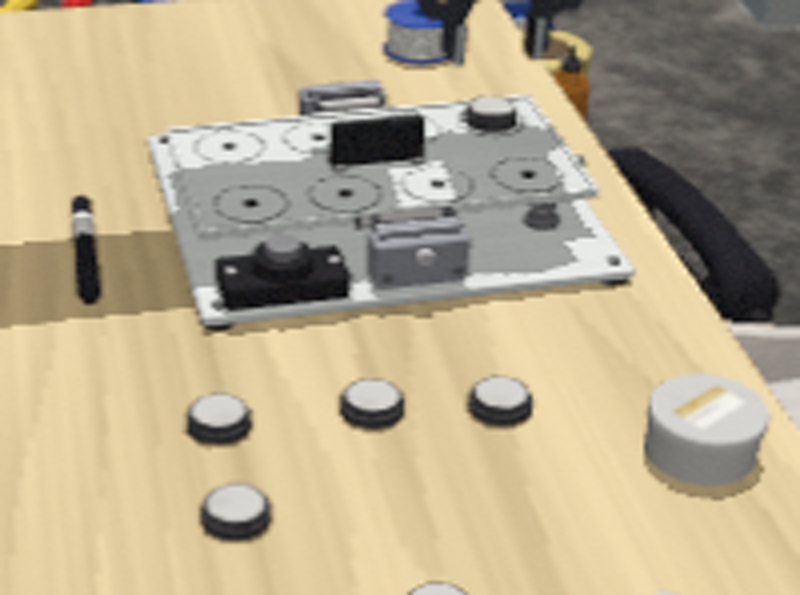

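apply_moves(
  targets=[
    [[0, -45, -13], [0, 0, 0], 0.75],
    [[0, -90, -26], [0, 0, 0], 0.75],
    [[0, -135, -39], [0, 0, 0], 0.75],
    [[0, -180, -51], [0, 0, 0], 0.75],
    [[0, -225, -64], [0, 0, 0], 0.75],
  ],
)

```text
clock: 16.35
ee_pos: [0.6186, -0.1758, 0.2185]
tool_rot: [-0.026, 1.57, 0.026]
ft_force: [0.9, 0.3, -0.0]
grip_width: 0.752
```

apply_moves(
  targets=[
    [[20, -40, -12], [0, 0, 0], 0.75],
    [[50, -62, -18], [0, 0, 0], 0.75],
    [[60, -62, -18], [0, 0, 0], 0.75],
    [[60, -62, -18], [0, 0, 0], 0.75],
    [[60, -62, -18], [0, 0, 0], 0.75],
  ],
)

```text
clock: 16.85
ee_pos: [0.604, -0.2358, 0.1592]
tool_rot: [-0.027, 1.569, 0.026]
ft_force: [0.4, 0.4, -0.5]
grip_width: 0.753
```

```bash
python3 -c "
from h import *
from ringfit import *
p,d,C=look('top')
cv2.imwrite('pics/k4.png',cv2.resize(p[120:280,270:470],None,fx=4,fy=3.7,interpolation=cv2.INTER_CUBIC)[:,:,::-1])
plan([.6042,-.2368,.108],CY)
from caps import caps; print(caps(p))
print(ring(1));print(caps(p,.64,.72,0,.1,z=.169))
"
```

```text
opt 0 [-0.   0.1  0.1]
opt 3.141592653589793 [ 1.8e+02  1.0e-01 -2.0e-01]
t 16.9 pos [ 0.6044 -0.2358  0.1599] j [-0.55  0.31  1.62  0.    1.21 -0.58] F [-0.1  0.6 -0.2] grip 0.75
shift [51.9 -0.9 -0.3] turn [-0.01  0.12  0.07]
[(np.float64(0.7332), np.float64(-0.3157), 28.7, 3567), (np.float64(0.5223), np.float64(-0.4117), 14.7, 2541), (np.float64(0.4325), np.float64(-0.3128), 14.7, 2537)]
[0.67579327 0.05453809]
[(np.float64(0.6756), np.float64(0.0556), 14.9, 2622)]
```

View pics/k4.png

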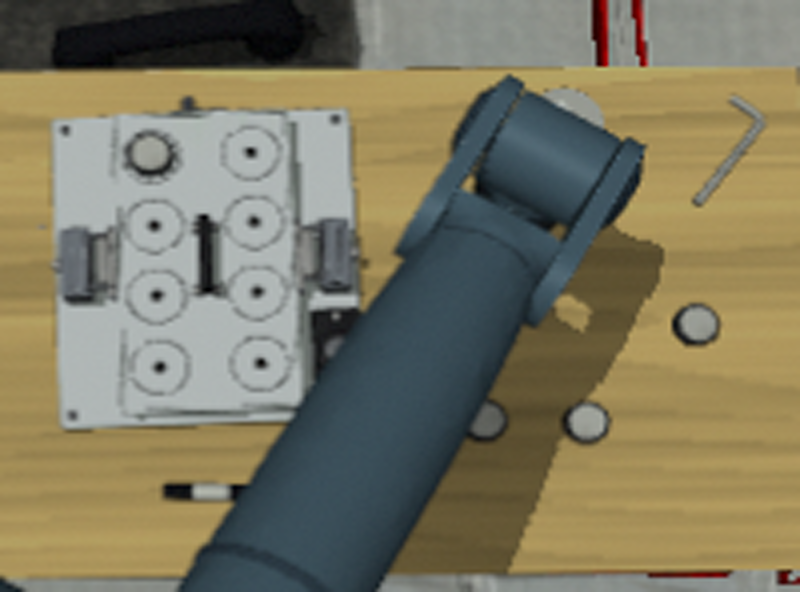

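apply_moves(
  targets=[
    [[25, -1, 0], [0, 0, 0], 0.75],
    [[45, -1, 0], [0, 0, 0], 0.75],
    [[51, -1, 0], [0, 0, 0], 0.75],
    [[51, -1, 0], [0, 0, 0], 0.75],
    [[51, -1, 0], [0, 0, 0], 0.5],
  ],
)

```text
clock: 17.4
ee_pos: [0.6043, -0.2376, 0.109]
tool_rot: [-0.027, 1.568, 0.025]
ft_force: [-0.2, 1.0, 0.3]
grip_width: 0.6
```

apply_moves(
  targets=[
    [[0, 0, 0], [0, 0, 0], 0.3],
    [[0, 0, 0], [0, 0, 0], 0.3],
    [[0, 0, 0], [0, 0, 0], 0.3],
    [[0, 0, 0], [0, 0, 0], 0.3],
    [[0, 0, 0], [0, 0, 0], 0.3],
  ],
)

```text
clock: 17.9
ee_pos: [0.6045, -0.2381, 0.1095]
tool_rot: [-0.027, 1.567, 0.025]
ft_force: [-0.2, 1.4, 5.6]
grip_width: 0.443
```

```bash
python3 -c "
from h import *
plan([.6042,-.2368,.108],CY)"
```

```text
opt 0 [-0.1  0.2  0.1]
opt 3.141592653589793 [ 1.799e+02  1.000e-01 -3.000e-01]
t 17.9 pos [ 0.6045 -0.2381  0.1095] j [-0.55  0.37  1.64  0.    1.13 -0.58] F [-0.2  1.4  5.6] grip 0.443
shift [ 1.5  1.3 -0.3] turn [-0.1   0.19  0.09]
```

apply_moves(
  targets=[
    [[-10, 0, 0], [0, 0, 0], 0.3],
    [[-50, 0, 0], [0, 0, 0], 0.3],
    [[-95, 0, 0], [0, 0, 0], 0.3],
    [[-110, 0, 0], [0, 0, 0], 0.3],
    [[-110, 0, 0], [0, 0, 0], 0.3],
  ],
)

```text
clock: 18.4
ee_pos: [0.6047, -0.2385, 0.2213]
tool_rot: [-0.029, 1.565, 0.023]
ft_force: [-0.1, 0.3, -0.0]
grip_width: 0.443
```

```bash
python3 -c "
from h import *
plan([*ring(2),.215],CY)"
```

```text
opt 0 [-0.1  0.3  0.2]
opt 3.141592653589793 [179.9   0.3  -0.5]
t 18.4 pos [ 0.6047 -0.2385  0.2213] j [-0.55  0.25  1.57 -0.    1.31 -0.58] F [-0.1  0.3 -0. ] grip 0.443
shift [  5.9 206.6  80.8] turn [-0.1   0.32  0.22]
```

apply_moves(
  targets=[
    [[0, 40, 16], [0, 0, 0], 0.3],
    [[0, 80, 32], [0, 0, 0], 0.3],
    [[0, 120, 48], [0, 0.3, 0.2], 0.3],
    [[0, 162, 64], [0, 0.3, 0.2], 0.3],
    [[4, 205, 81], [0, 0.3, 0.2], 0.3],
  ],
)

```text
clock: 18.9
ee_pos: [0.6768, -0.0284, 0.2108]
tool_rot: [-0.022, 1.579, 0.028]
ft_force: [1.4, 0.6, 0.2]
grip_width: 0.444
```

apply_moves(
  targets=[
    [[0, 0, 0], [0, 0, 0], 0.3],
    [[20, 0, 0], [0, 0, 0], 0.3],
    [[40, 0, 0], [0, 0, 0], 0.3],
    [[48, 0, 0], [0, 0, 0], 0.3],
    [[48, 0, 0], [0, 0, 0], 0.3],
  ],
)

```text
clock: 19.4
ee_pos: [0.6755, -0.03, 0.1623]
tool_rot: [-0.022, 1.581, 0.029]
ft_force: [-0.1, 0.3, -0.6]
grip_width: 0.441
```

```bash
python3 -c "
from h import *
p,d,C=look('top')
plan([*(ring(2)-[0,.0013]),.1595],CY)
from caps import caps; print(caps(p))"
```

```text
opt 0 [-0.1 -0.4 -0.2]
opt 3.141592653589793 [179.9  -0.4   0.7]
t 19.45 pos [ 0.6764 -0.0302  0.164 ] j [-0.21  0.37  1.53  0.    1.25 -0.25] F [-0.5  0.1 -0.2] grip 0.437
shift [ 4.5 -0.6  2.3] turn [-0.13 -0.44 -0.23]
[(np.float64(0.5274), np.float64(-0.2261), 14.8, 2558), (np.float64(0.5223), np.float64(-0.4116), 14.6, 2524), (np.float64(0.4347), np.float64(-0.2256), 14.6, 2554), (np.float64(0.4324), np.float64(-0.3128), 14.7, 2513)]
```

apply_moves(
  targets=[
    [[1, 0, 2], [0, -0.3, -0.2], 0.3],
    [[3, 0, 2], [0, -0.3, -0.2], 0.3],
    [[4, 0, 2], [0, -0.3, -0.2], 0.3],
    [[4, 0, 2], [0, -0.3, -0.2], 0.3],
  ],
)

```text
clock: 19.85
ee_pos: [0.6792, -0.0298, 0.1614]
tool_rot: [-0.026, 1.57, 0.026]
ft_force: [0.0, 0.6, -0.8]
grip_width: 0.441
```

apply_moves(
  targets=[
    [[1, -1, 0], [0, 0, 0], 0.3],
    [[2, -1, 0], [0, 0, 0], 0.3],
    [[2, -1, 0], [0, 0, 0], 0.3],
  ],
)

```text
clock: 20.15
ee_pos: [0.6793, -0.0309, 0.1597]
tool_rot: [-0.026, 1.57, 0.025]
ft_force: [-0.6, -0.1, 2.3]
grip_width: 0.443
```

apply_moves(
  targets=[
    [[0, 0, 0], [0, 0, 0], 0.5],
    [[0, 0, 0], [0, 0, 0], 0.58],
    [[0, 0, 0], [0, 0, 0], 0.58],
    [[-25, 0, 0], [0, 0, 0], 0.58],
    [[-55, 0, 0], [0, 0, 0], 0.58],
  ],
)

```text
clock: 20.65
ee_pos: [0.678, -0.0305, 0.2127]
tool_rot: [-0.025, 1.575, 0.027]
ft_force: [0.2, 0.5, 0.3]
grip_width: 0.578
```

apply_moves(
  targets=[
    [[0, -30, -25], [0, 0, 0], 0.58],
    [[0, -65, -55], [0, 0, 0], 0.75],
    [[0, -100, -84], [0, 0, 0], 0.75],
    [[0, -130, -110], [0, 0, 0], 0.75],
    [[0, -160, -135], [0, 0, 0], 0.75],
  ],
)

```text
clock: 21.15
ee_pos: [0.5483, -0.1962, 0.2144]
tool_rot: [-0.026, 1.57, 0.026]
ft_force: [0.2, -0.2, 0.5]
grip_width: 0.75
```

apply_moves(
  targets=[
    [[20, -30, -23], [0, 0, 0], 0.75],
    [[50, -30, -23], [0, 0, 0], 0.75],
    [[57, -30, -23], [0, 0, 0], 0.75],
    [[57, -30, -23], [0, 0, 0], 0.75],
    [[57, -30, -23], [0, 0, 0], 0.75],
  ],
)

```text
clock: 21.65
ee_pos: [0.5285, -0.2257, 0.1584]
tool_rot: [-0.027, 1.569, 0.026]
ft_force: [0.1, 0.5, -0.7]
grip_width: 0.749
```

```bash
python3 -c "
from h import *
p,d,C=look('top')
plan([.5274,-.2261,.109],CY)
from caps import caps; print(caps(p))
print(ring(2));print(caps(p,.63,.73,-.08,.1,z=.169))"
```

```text
opt 0 [-0.   0.1  0.1]
opt 3.141592653589793 [ 1.8e+02  1.0e-01 -2.0e-01]
t 21.7 pos [ 0.5287 -0.2258  0.1589] j [-0.6   0.15  1.81  0.    1.18 -0.63] F [ 0.4 -0.2  1.3] grip 0.756
shift [49.9 -0.2 -1.4] turn [-0.03  0.12  0.08]
[(np.float64(0.5223), np.float64(-0.4117), 14.6, 2520)]
[ 0.67869069 -0.02941192]
[(np.float64(0.6794), np.float64(-0.0296), 14.5, 2480), (np.float64(0.6757), np.float64(0.0557), 14.9, 2580)]
```

apply_moves(
  targets=[
    [[25, 0, -1], [0, 0, 0], 0.75],
    [[45, 0, -1], [0, 0, 0], 0.75],
    [[50, 0, -1], [0, 0, 0], 0.75],
    [[50, 0, -1], [0, 0, 0], 0.75],
    [[50, 0, -1], [0, 0, 0], 0.5],
  ],
)

```text
clock: 22.2
ee_pos: [0.5276, -0.2263, 0.1089]
tool_rot: [-0.027, 1.569, 0.025]
ft_force: [0.2, 0.4, 0.3]
grip_width: 0.598
```

apply_moves(
  targets=[
    [[0, 0, 0], [0, 0, 0], 0.3],
    [[0, 0, 0], [0, 0, 0], 0.3],
    [[0, 0, 0], [0, 0, 0], 0.3],
    [[0, 0, 0], [0, 0, 0], 0.3],
    [[0, 0, 0], [0, 0, 0], 0.3],
  ],
)

```text
clock: 22.7
ee_pos: [0.5278, -0.2266, 0.1093]
tool_rot: [-0.027, 1.568, 0.024]
ft_force: [0.2, 1.9, 5.5]
grip_width: 0.446
```

apply_moves(
  targets=[
    [[-10, 0, 0], [0, 0, 0], 0.3],
    [[-50, 0, 0], [0, 0, 0], 0.3],
    [[-95, 0, 0], [0, 0, 0], 0.3],
    [[-108, 0, 0], [0, 0, 0], 0.3],
    [[-108, 0, 0], [0, 0, 0], 0.3],
  ],
)

```text
clock: 23.2
ee_pos: [0.5278, -0.2268, 0.2187]
tool_rot: [-0.029, 1.566, 0.023]
ft_force: [0.6, 0.1, -0.2]
grip_width: 0.449
```

```bash
python3 -c "
from h import *
plan([*ring(3),.215],CY)"
```

```text
opt 0 [-0.1  0.3  0.2]
opt 3.141592653589793 [179.9   0.3  -0.4]
t 23.2 pos [ 0.5278 -0.2268  0.2187] j [-0.6   0.08  1.77 -0.    1.29 -0.64] F [ 0.6  0.1 -0.2] grip 0.449
shift [  3.1 276.3  92.1] turn [-0.1   0.28  0.22]
```

apply_moves(
  targets=[
    [[0, 45, 15], [0, 0, 0], 0.3],
    [[0, 90, 30], [0, 0, 0], 0.3],
    [[0, 135, 45], [0, 0, 0], 0.3],
    [[0, 180, 60], [0, 0, 0], 0.3],
    [[0, 225, 75], [0, 0, 0], 0.3],
  ],
)

```text
clock: 23.7
ee_pos: [0.593, 0.0035, 0.2126]
tool_rot: [-0.025, 1.575, 0.026]
ft_force: [1.0, -0.3, -0.5]
grip_width: 0.448
```

apply_moves(
  targets=[
    [[0, 40, 13], [0, 0, 0], 0.3],
    [[3, 51, 17], [0, 0, 0], 0.3],
    [[20, 51, 17], [0, 0, 0], 0.3],
    [[40, 51, 17], [0, 0, 0], 0.3],
    [[52, 51, 17], [0, 0, 0], 0.3],
  ],
)

```text
clock: 24.2
ee_pos: [0.6072, 0.0517, 0.1591]
tool_rot: [-0.024, 1.576, 0.025]
ft_force: [-3.8, 0.7, 32.6]
grip_width: 0.448
```

apply_moves(
  targets=[
    [[1, 0, 0], [0, 0, 0], 0.3],
    [[2, 0, 0], [0, 0, 0], 0.3],
    [[2, 0, 0], [0, 0, 0], 0.3],
  ],
)

```text
clock: 24.5
ee_pos: [0.6091, 0.0522, 0.1607]
tool_rot: [-0.025, 1.572, 0.025]
ft_force: [-0.5, 0.4, -0.1]
grip_width: 0.441
```

```bash
python3 -c "
from h import *
p,d,C=look('top')
plan([*(ring(3)-[0,.0007]),.1595],CY)
from caps import caps; print(caps(p))"
```

```text
opt 0 [-0.1 -0.   0. ]
opt 3.141592653589793 [179.9   0.    0. ]
t 24.55 pos [0.6093 0.0523 0.1611] j [-0.1   0.23  1.71 -0.    1.2  -0.13] F [ 0.  -1.3  0.1] grip 0.441
shift [ 1.6 -0.8  1.5] turn [-0.15 -0.01  0.  ]
[(np.float64(0.5223), np.float64(-0.4116), 14.7, 2547), (np.float64(0.4347), np.float64(-0.2256), 14.7, 2565), (np.float64(0.4324), np.float64(-0.3128), 14.8, 2523)]
```

apply_moves(
  targets=[
    [[0, -1, 1.5], [0, 0, 0], 0.3],
    [[1, -1, 1.5], [0, 0, 0], 0.3],
    [[2, -1, 1.5], [0, 0, 0], 0.3],
    [[2, -1, 1.5], [0, 0, 0], 0.3],
  ],
)

```text
clock: 24.95
ee_pos: [0.6108, 0.0521, 0.1591]
tool_rot: [-0.026, 1.571, 0.026]
ft_force: [0.3, 0.6, -0.8]
grip_width: 0.445
```

```bash
python3 -c "
from h import *
p,d,C=look('side')
plan([*(ring(3)-[0,.0007]),.1595],CY)
cv2.imwrite('pics/k5.png',cv2.resize(p[130:260,250:420],None,fx=4.7,fy=4.5,interpolation=cv2.INTER_CUBIC)[:,:,::-1])
"
```

```text
opt 0 [-0.1 -0.  -0. ]
opt 3.141592653589793 [179.9  -0.    0. ]
t 25.0 pos [0.6109 0.0521 0.1592] j [-0.1   0.23  1.71  0.    1.2  -0.13] F [ 0.4 -0.2 -0.8] grip 0.449
shift [-0.3 -0.5 -0.1] turn [-0.09 -0.01 -0.  ]
```

View pics/k5.png

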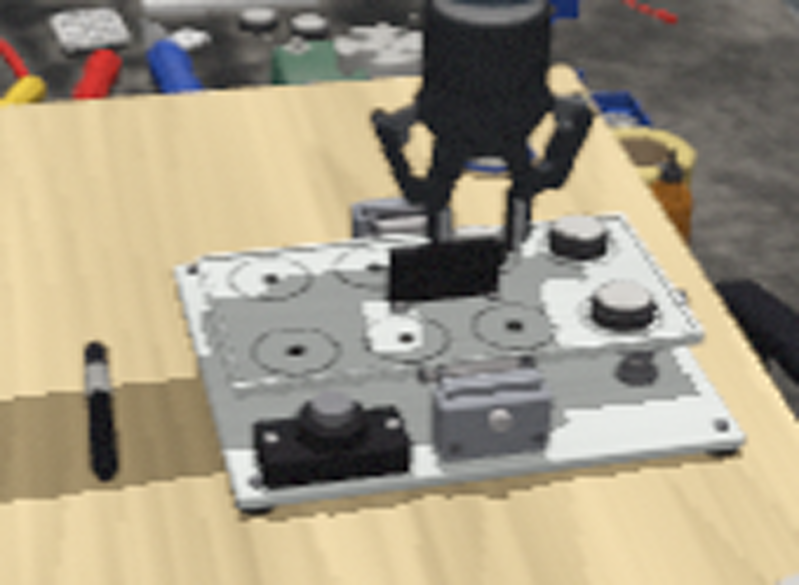

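apply_moves(
  targets=[
    [[1, 0, 0], [0, 0, 0], 0.3],
    [[1, 0, 0], [0, 0, 0], 0.3],
  ],
)

```text
clock: 25.2
ee_pos: [0.6111, 0.0521, 0.1588]
tool_rot: [-0.026, 1.57, 0.026]
ft_force: [-1.9, 0.2, 2.7]
grip_width: 0.443
```

apply_moves(
  targets=[
    [[0, 0, 0], [0, 0, 0], 0.5],
    [[0, 0, 0], [0, 0, 0], 0.58],
    [[0, 0, 0], [0, 0, 0], 0.58],
    [[-25, 0, 0], [0, 0, 0], 0.58],
    [[-55, 0, 0], [0, 0, 0], 0.58],
  ],
)

```text
clock: 25.7
ee_pos: [0.6097, 0.0521, 0.2119]
tool_rot: [-0.025, 1.575, 0.026]
ft_force: [1.8, -0.0, -0.6]
grip_width: 0.583
```

```bash
python3 -c "
from h import *
plan([.5223,-.4118,.214],CY)"
```

```text
opt 0 [-0.1 -0.2 -0. ]
opt 3.141592653589793 [179.9  -0.    0.4]
t 25.7 pos [0.6097 0.0521 0.2119] j [-0.1   0.18  1.67 -0.    1.3  -0.13] F [ 1.8 -0.  -0.6] grip 0.583
shift [  -1.9 -460.7 -102.5] turn [-0.1  -0.24 -0.03]
```

apply_moves(
  targets=[
    [[0, -45, -10], [0, 0, 0], 0.75],
    [[0, -92, -20], [0, 0, 0], 0.75],
    [[0, -138, -31], [0, 0, 0], 0.75],
    [[0, -185, -42], [0, 0, 0], 0.75],
    [[0, -230, -52], [0, 0, 0], 0.75],
  ],
)

```text
clock: 26.2
ee_pos: [0.5658, -0.1814, 0.2133]
tool_rot: [-0.026, 1.57, 0.026]
ft_force: [0.7, -0.1, 0.8]
grip_width: 0.753
```

apply_moves(
  targets=[
    [[0, -45, -10], [0, 0, 0], 0.75],
    [[0, -92, -20], [0, 0, 0], 0.75],
    [[0, -138, -31], [0, 0, 0], 0.75],
    [[0, -185, -42], [0, 0, 0], 0.75],
    [[0, -231, -52], [0, 0, 0], 0.75],
  ],
)

```text
clock: 26.7
ee_pos: [0.5213, -0.4141, 0.2132]
tool_rot: [-0.025, 1.571, 0.025]
ft_force: [1.0, 0.1, 1.3]
grip_width: 0.745
```

apply_moves(
  targets=[
    [[20, 0, 0], [0, 0, 0], 0.75],
    [[45, 0, 0], [0, 0, 0], 0.75],
    [[55, 0, 0], [0, 0, 0], 0.75],
    [[55, 0, 0], [0, 0, 0], 0.75],
    [[55, 0, 0], [0, 0, 0], 0.75],
  ],
)

```text
clock: 27.2
ee_pos: [0.5226, -0.4121, 0.1591]
tool_rot: [-0.027, 1.57, 0.026]
ft_force: [1.1, -0.3, 0.8]
grip_width: 0.75
```

```bash
python3 -c "
from h import *
p,d,C=look('top')
plan([.5223,-.4118,.109],CY)
from caps import caps; print(caps(p))
print(ring(3));print(caps(p,.57,.73,-.08,.1,z=.169))"
```

```text
opt 0 [-0.1  0.1  0.1]
opt 3.141592653589793 [ 1.799e+02  2.000e-01 -1.000e-01]
t 27.25 pos [ 0.5228 -0.4124  0.1598] j [-0.84  0.35  1.57 -0.    1.22 -0.87] F [ 1.1 -0.2  1. ] grip 0.75
shift [50.8  0.8 -0.6] turn [-0.07  0.08  0.1 ]
[(np.float64(0.4347), np.float64(-0.2257), 14.7, 2590)]
[0.61083195 0.05229603]
[(np.float64(0.6796), np.float64(-0.0296), 15.0, 2574), (np.float64(0.676), np.float64(0.0557), 15.1, 2639), (np.float64(0.6106), np.float64(0.0527), 15.0, 2625)]
```

Ring 3 is good (0.5 mm). Picking the fourth.

apply_moves(
  targets=[
    [[25, 0, 0], [0, 0, 0], 0.75],
    [[45, 0, 0], [0, 0, 0], 0.75],
    [[51, 0, 0], [0, 0, 0], 0.75],
    [[51, 0, 0], [0, 0, 0], 0.75],
    [[51, 0, 0], [0, 0, 0], 0.5],
  ],
)

```text
clock: 27.75
ee_pos: [0.5229, -0.4128, 0.109]
tool_rot: [-0.028, 1.569, 0.024]
ft_force: [-0.1, 0.1, -0.7]
grip_width: 0.595
```

apply_moves(
  targets=[
    [[0, 0, 0], [0, 0, 0], 0.3],
    [[0, 0, 0], [0, 0, 0], 0.3],
    [[0, 0, 0], [0, 0, 0], 0.3],
    [[0, 0, 0], [0, 0, 0], 0.3],
    [[0, 0, 0], [0, 0, 0], 0.3],
  ],
)

```text
clock: 28.25
ee_pos: [0.5231, -0.4132, 0.1096]
tool_rot: [-0.028, 1.568, 0.024]
ft_force: [0.0, 0.2, 6.5]
grip_width: 0.446
```

apply_moves(
  targets=[
    [[-10, 0, 0], [0, 0, 0], 0.3],
    [[-50, 0, 0], [0, 0, 0], 0.3],
    [[-95, 0, 0], [0, 0, 0], 0.3],
    [[-108, 0, 0], [0, 0, 0], 0.3],
    [[-108, 0, 0], [0, 0, 0], 0.3],
  ],
)

```text
clock: 28.75
ee_pos: [0.5232, -0.4133, 0.2191]
tool_rot: [-0.03, 1.566, 0.022]
ft_force: [0.7, 1.0, 0.9]
grip_width: 0.446
```

```bash
python3 -c "
from h import *
plan([*ring(4),.215],CY)"
```

```text
opt 0 [-0.1  0.2  0.3]
opt 3.141592653589793 [179.9   0.4  -0.4]
t 28.75 pos [ 0.5232 -0.4133  0.2191] j [-0.84  0.29  1.53 -0.    1.32 -0.87] F [0.7 1.  0.9] grip 0.446
shift [  2.7 378.5 103. ] turn [-0.1   0.23  0.28]
```

apply_moves(
  targets=[
    [[0, 45, 12], [0, 0, 0], 0.3],
    [[0, 90, 25], [0, 0, 0], 0.3],
    [[0, 135, 37], [0, 0, 0], 0.3],
    [[0, 180, 50], [0, 0, 0], 0.3],
    [[0, 225, 62], [0, 0, 0], 0.3],
  ],
)

```text
clock: 29.25
ee_pos: [0.5756, -0.1828, 0.2126]
tool_rot: [-0.024, 1.574, 0.027]
ft_force: [0.4, -0.1, -0.2]
grip_width: 0.444
```

apply_moves(
  targets=[
    [[0, 45, 12], [0, 0, 0], 0.3],
    [[0, 90, 25], [0, 0, 0], 0.3],
    [[0, 130, 36], [0, 0, 0], 0.3],
    [[0, 152, 42], [0, 0, 0], 0.3],
    [[0, 152, 42], [0, 0, 0], 0.3],
  ],
)

```text
clock: 29.75
ee_pos: [0.6126, -0.0288, 0.2125]
tool_rot: [-0.028, 1.575, 0.03]
ft_force: [0.4, 0.3, -0.4]
grip_width: 0.447
```

apply_moves(
  targets=[
    [[20, 0, 0], [0, 0, 0], 0.3],
    [[40, 0, 0], [0, 0, 0], 0.3],
    [[52, 0, 0], [0, 0, 0], 0.3],
    [[52, 0, 0], [0, 0, 0], 0.3],
    [[52, 0, 0], [0, 0, 0], 0.3],
  ],
)

```text
clock: 30.25
ee_pos: [0.6134, -0.0325, 0.163]
tool_rot: [-0.025, 1.572, 0.025]
ft_force: [0.5, -0.1, -0.1]
grip_width: 0.445
```

```bash
python3 -c "
from h import *
p,d,C=look('top')
plan([*(ring(4)-[0,.0014]),.1595],CY)
from caps import caps; print(caps(p))"
```

```text
opt 0 [-0.1  0.   0. ]
opt 3.141592653589793 [179.9   0.   -0. ]
t 30.3 pos [ 0.6138 -0.0325  0.1636] j [-0.24  0.23  1.7  -0.    1.21 -0.27] F [1.1 0.2 0.2] grip 0.444
shift [ 4.1 -0.6 -0.1] turn [-0.13  0.01  0.01]
[(np.float64(0.4347), np.float64(-0.2256), 14.7, 2569), (np.float64(0.4324), np.float64(-0.3128), 14.7, 2530)]
```

apply_moves(
  targets=[
    [[1, -0.5, 0], [0, 0, 0], 0.3],
    [[2.5, -0.5, 0], [0, 0, 0], 0.3],
    [[4, -0.5, 0], [0, 0, 0], 0.3],
    [[4, -0.5, 0], [0, 0, 0], 0.3],
  ],
)

```text
clock: 30.7
ee_pos: [0.6136, -0.0324, 0.1591]
tool_rot: [-0.026, 1.571, 0.026]
ft_force: [-0.7, 0.6, -0.8]
grip_width: 0.441
```

apply_moves(
  targets=[
    [[0.7, 0, 0], [0, 0, 0], 0.3],
    [[0.7, 0, 0], [0, 0, 0], 0.3],
  ],
)

```text
clock: 30.9
ee_pos: [0.6138, -0.0324, 0.159]
tool_rot: [-0.026, 1.571, 0.026]
ft_force: [-1.5, -0.2, 3.3]
grip_width: 0.444
```

apply_moves(
  targets=[
    [[0, 0, 0], [0, 0, 0], 0.5],
    [[0, 0, 0], [0, 0, 0], 0.58],
    [[0, 0, 0], [0, 0, 0], 0.58],
    [[-25, 0, 0], [0, 0, 0], 0.58],
    [[-55, 0, 0], [0, 0, 0], 0.58],
  ],
)

```text
clock: 31.4
ee_pos: [0.6125, -0.0322, 0.2122]
tool_rot: [-0.025, 1.575, 0.027]
ft_force: [0.9, -0.2, -0.2]
grip_width: 0.577
```

```bash
python3 -c "
from h import *
plan([.4347,-.2258,.214],CY)"
```

```text
opt 0 [-0.1 -0.2 -0.1]
opt 3.141592653589793 [ 1.799e+02 -1.000e-01  4.000e-01]
t 31.4 pos [ 0.6125 -0.0322  0.2122] j [-0.24  0.18  1.67  0.    1.3  -0.27] F [ 0.9 -0.2 -0.2] grip 0.577
shift [  -1.3 -187.7 -184.1] turn [-0.1  -0.23 -0.07]
```

apply_moves(
  targets=[
    [[0, -32, -32], [0, 0, 0], 0.75],
    [[0, -65, -64], [0, 0, 0], 0.75],
    [[0, -97, -96], [0, 0, 0], 0.75],
    [[0, -129, -128], [0, 0, 0], 0.75],
    [[0, -161, -159], [0, 0, 0], 0.75],
  ],
)

```text
clock: 31.9
ee_pos: [0.4587, -0.1995, 0.2136]
tool_rot: [-0.026, 1.57, 0.026]
ft_force: [0.3, -0.9, 1.0]
grip_width: 0.752
```

apply_moves(
  targets=[
    [[0, -27, -26], [0, 0, 0], 0.75],
    [[30, -27, -26], [0, 0, 0], 0.75],
    [[55, -27, -26], [0, 0, 0], 0.75],
    [[55, -27, -26], [0, 0, 0], 0.75],
    [[55, -27, -26], [0, 0, 0], 0.75],
  ],
)

```text
clock: 32.4
ee_pos: [0.435, -0.2264, 0.1588]
tool_rot: [-0.026, 1.571, 0.026]
ft_force: [-0.1, -0.2, 0.4]
grip_width: 0.752
```

```bash
python3 -c "
from h import *
p,d,C=look('top')
plan([.4347,-.2258,.109],CY)
from caps import caps; print(caps(p))
print(ring(4));print(caps(p,.57,.73,-.08,.1,z=.169))"
```

```text
opt 0 [-0.1  0.1  0.1]
opt 3.141592653589793 [ 1.799e+02  1.000e-01 -1.000e-01]
t 32.45 pos [ 0.4357 -0.2267  0.1598] j [-0.71 -0.05  2.02 -0.    1.18 -0.74] F [0.3 0.6 0. ] grip 0.753
shift [50.8  1.  -1. ] turn [-0.08  0.07  0.07]
[]
[ 0.61372937 -0.03165398]
[(np.float64(0.6799), np.float64(-0.0296), 14.7, 2518), (np.float64(0.6763), np.float64(0.0557), 14.8, 2558), (np.float64(0.6134), np.float64(-0.0307), 14.8, 2511), (np.float64(0.6109), np.float64(0.0527), 14.7, 2514)]
```

apply_moves(
  targets=[
    [[25, 0, -1], [0, 0, 0], 0.75],
    [[45, 0, -1], [0, 0, 0], 0.75],
    [[51, 0, -1], [0, 0, 0], 0.75],
    [[51, 0, -1], [0, 0, 0], 0.75],
    [[51, 0, -1], [0, 0, 0], 0.5],
  ],
)

```text
clock: 32.95
ee_pos: [0.435, -0.2271, 0.1092]
tool_rot: [-0.027, 1.569, 0.025]
ft_force: [-0.4, -0.5, 0.2]
grip_width: 0.597
```

apply_moves(
  targets=[
    [[0, 0, 0], [0, 0, 0], 0.3],
    [[0, 0, 0], [0, 0, 0], 0.3],
    [[0, 0, 0], [0, 0, 0], 0.3],
    [[0, 0, 0], [0, 0, 0], 0.3],
    [[0, 0, 0], [0, 0, 0], 0.3],
  ],
)

```text
clock: 33.45
ee_pos: [0.4351, -0.2273, 0.1095]
tool_rot: [-0.027, 1.568, 0.024]
ft_force: [-0.3, 1.4, 6.7]
grip_width: 0.445
```

apply_moves(
  targets=[
    [[-10, 0, 0], [0, 0, 0], 0.3],
    [[-50, 0, 0], [0, 0, 0], 0.3],
    [[-95, 0, 0], [0, 0, 0], 0.3],
    [[-108, 0, 0], [0, 0, 0], 0.3],
    [[-108, 0, 0], [0, 0, 0], 0.3],
  ],
)

```text
clock: 33.95
ee_pos: [0.4352, -0.2275, 0.2188]
tool_rot: [-0.029, 1.566, 0.022]
ft_force: [0.5, -0.2, -0.9]
grip_width: 0.442
```

```bash
python3 -c "
from h import *
plan([*ring(5),.215],CY)"
```

```text
opt 0 [-0.1  0.3  0.2]
opt 3.141592653589793 [179.9   0.4  -0.4]
t 33.95 pos [ 0.4352 -0.2275  0.2188] j [-0.71 -0.13  1.97 -0.    1.29 -0.75] F [ 0.5 -0.2 -0.9] grip 0.442
shift [  3.2 273.8 119.7] turn [-0.1   0.26  0.25]
```

apply_moves(
  targets=[
    [[0, 40, 18], [0, 0, 0], 0.3],
    [[0, 80, 36], [0, 0, 0], 0.3],
    [[0, 120, 54], [0, 0, 0], 0.3],
    [[0, 162, 72], [0, 0, 0], 0.3],
    [[0, 205, 90], [0, 0, 0], 0.3],
  ],
)

```text
clock: 34.45
ee_pos: [0.5163, -0.0166, 0.2132]
tool_rot: [-0.025, 1.574, 0.026]
ft_force: [1.1, -0.8, -0.4]
grip_width: 0.445
```

apply_moves(
  targets=[
    [[0, 40, 18], [0, 0, 0], 0.3],
    [[0, 67, 30], [0, 0, 0], 0.3],
    [[20, 67, 30], [0, 0, 0], 0.3],
    [[40, 67, 30], [0, 0, 0], 0.3],
    [[46, 67, 30], [0, 0, 0], 0.3],
  ],
)

```text
clock: 34.95
ee_pos: [0.5421, 0.05, 0.1649]
tool_rot: [-0.025, 1.579, 0.027]
ft_force: [-0.1, -0.6, -0.9]
grip_width: 0.439
```

apply_moves(
  targets=[
    [[3, 0, 0], [0, 0, 0], 0.3],
    [[6, 0, 0], [0, 0, 0], 0.3],
    [[6, 0, 0], [0, 0, 0], 0.3],
  ],
)

```text
clock: 35.25
ee_pos: [0.5451, 0.0491, 0.1638]
tool_rot: [-0.025, 1.57, 0.025]
ft_force: [-0.3, -0.1, -0.1]
grip_width: 0.447
```

```bash
python3 -c "
from h import *
p,d,C=look('top')
plan([*(ring(5)-[0,.0016]),.1588],CY)
from caps import caps; print(caps(p))"
```

```text
opt 0 [-0.1  0.1  0. ]
opt 3.141592653589793 [ 1.799e+02  0.000e+00 -1.000e-01]
t 35.3 pos [0.5453 0.0491 0.1641] j [-0.12  0.08  1.88  0.    1.19 -0.15] F [-0.1  0.1 -0.1] grip 0.446
shift [ 5.3 -0.6  0.5] turn [-0.13  0.05  0.01]
[(np.float64(0.4324), np.float64(-0.3128), 14.7, 2506)]
```

apply_moves(
  targets=[
    [[1.5, -0.5, 0.5], [0, 0, 0], 0.3],
    [[3, -0.5, 0.5], [0, 0, 0], 0.3],
    [[4.5, -0.5, 0.5], [0, 0, 0], 0.3],
    [[4.5, -0.5, 0.5], [0, 0, 0], 0.3],
    [[4.5, -0.5, 0.5], [0, 0, 0], 0.3],
  ],
)

```text
clock: 35.8
ee_pos: [0.5456, 0.0489, 0.1591]
tool_rot: [-0.026, 1.571, 0.026]
ft_force: [0.5, -0.6, -0.7]
grip_width: 0.446
```

apply_moves(
  targets=[
    [[0.7, 0, 0], [0, 0, 0], 0.3],
    [[0.7, 0, 0], [0, 0, 0], 0.3],
  ],
)

```text
clock: 36.0
ee_pos: [0.5456, 0.0489, 0.159]
tool_rot: [-0.026, 1.571, 0.026]
ft_force: [-3.0, -0.4, 5.2]
grip_width: 0.446
```

apply_moves(
  targets=[
    [[0, 0, 0], [0, 0, 0], 0.5],
    [[0, 0, 0], [0, 0, 0], 0.58],
    [[0, 0, 0], [0, 0, 0], 0.58],
    [[-25, 0, 0], [0, 0, 0], 0.58],
    [[-55, 0, 0], [0, 0, 0], 0.58],
  ],
)

```text
clock: 36.5
ee_pos: [0.5443, 0.049, 0.2121]
tool_rot: [-0.025, 1.575, 0.026]
ft_force: [0.7, 0.4, 0.7]
grip_width: 0.58
```

```bash
python3 -c "
from h import *
plan([.4324,-.313,.214],CY)"
```

```text
opt 0 [-0.1 -0.2 -0. ]
opt 3.141592653589793 [ 1.799e+02 -1.000e-01  4.000e-01]
t 36.5 pos [0.5443 0.049  0.2121] j [-0.12  0.02  1.84  0.    1.28 -0.15] F [0.7 0.4 0.7] grip 0.58
shift [  -1.6 -358.1 -123.6] turn [-0.11 -0.24 -0.04]
```

apply_moves(
  targets=[
    [[0, -45, -15], [0, 0, 0], 0.75],
    [[0, -90, -31], [0, 0, 0], 0.75],
    [[0, -134, -47], [0, 0, 0], 0.75],
    [[0, -179, -62], [0, 0, 0], 0.75],
    [[0, -224, -78], [0, 0, 0], 0.75],
  ],
)

```text
clock: 37.0
ee_pos: [0.4741, -0.1791, 0.2134]
tool_rot: [-0.026, 1.57, 0.026]
ft_force: [1.6, 0.1, 0.9]
grip_width: 0.746
```

apply_moves(
  targets=[
    [[0, -45, -15], [0, 0, 0], 0.75],
    [[0, -90, -31], [0, 0, 0], 0.75],
    [[10, -134, -47], [0, 0, 0], 0.75],
    [[40, -134, -47], [0, 0, 0], 0.75],
    [[55, -134, -47], [0, 0, 0], 0.75],
  ],
)

```text
clock: 37.5
ee_pos: [0.4309, -0.3133, 0.156]
tool_rot: [-0.022, 1.573, 0.026]
ft_force: [-0.5, 0.3, -0.2]
grip_width: 0.751
```

apply_moves(
  targets=[
    [[0, 0, 0], [0, 0, 0], 0.75],
    [[0, 0, 0], [0, 0, 0], 0.75],
  ],
)

```text
clock: 37.7
ee_pos: [0.4327, -0.3123, 0.1586]
tool_rot: [-0.027, 1.571, 0.027]
ft_force: [0.4, 0.5, 0.2]
grip_width: 0.749
```

```bash
python3 -c "
from h import *
p,d,C=look('top');q,d,C=look('side','k7')
plan([.4324,-.313,.109],CY)
from caps import caps; print(caps(p))
print(ring(5));print(caps(p,.5,.73,-.08,.1,z=.169))"
```

```text
opt 0 [-0.   0.1  0.1]
opt 3.141592653589793 [ 1.8e+02  2.0e-01 -1.0e-01]
t 37.8 pos [ 0.4333 -0.3129  0.1598] j [-0.84  0.05  1.91 -0.    1.18 -0.87] F [0.5 0.1 0.2] grip 0.749
shift [50.8 -0.  -1. ] turn [-0.01  0.08  0.1 ]
[]
[0.54587063 0.05005398]
[(np.float64(0.6798), np.float64(-0.0296), 14.7, 2506), (np.float64(0.6763), np.float64(0.0557), 14.8, 2542), (np.float64(0.6135), np.float64(-0.0306), 14.8, 2508), (np.float64(0.611), np.float64(0.0527), 14.6, 2484), (np.float64(0.5453), np.float64(0.0505), 14.9, 2603)]
```

View pics/k7.png

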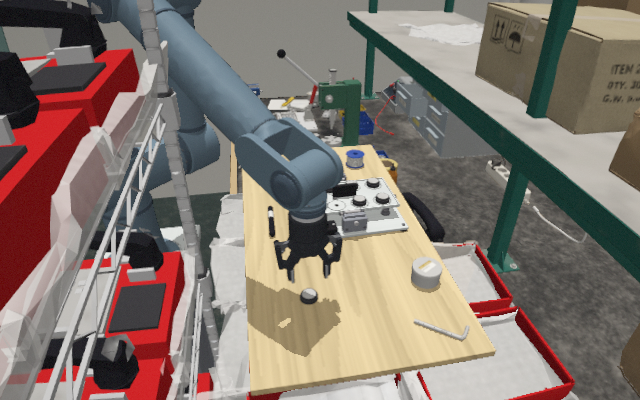

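apply_moves(
  targets=[
    [[25, 0, -1], [0, 0, 0], 0.75],
    [[45, 0, -1], [0, 0, 0], 0.75],
    [[51, 0, -1], [0, 0, 0], 0.75],
    [[51, 0, -1], [0, 0, 0], 0.75],
    [[51, 0, -1], [0, 0, 0], 0.5],
  ],
)

```text
clock: 38.3
ee_pos: [0.4321, -0.3136, 0.1088]
tool_rot: [-0.028, 1.569, 0.025]
ft_force: [0.4, 0.3, 0.6]
grip_width: 0.595
```

apply_moves(
  targets=[
    [[0, 0, 0], [0, 0, 0], 0.3],
    [[0, 0, 0], [0, 0, 0], 0.3],
    [[0, 0, 0], [0, 0, 0], 0.3],
    [[0, 0, 0], [0, 0, 0], 0.3],
    [[0, 0, 0], [0, 0, 0], 0.3],
  ],
)

```text
clock: 38.8
ee_pos: [0.4323, -0.314, 0.1093]
tool_rot: [-0.027, 1.568, 0.024]
ft_force: [-0.3, 1.3, 6.5]
grip_width: 0.447
```

apply_moves(
  targets=[
    [[-10, 0, 0], [0, 0, 0], 0.3],
    [[-50, 0, 0], [0, 0, 0], 0.3],
    [[-95, 0, 0], [0, 0, 0], 0.3],
    [[-108, 0, 0], [0, 0, 0], 0.3],
    [[-108, 0, 0], [0, 0, 0], 0.3],
  ],
)

```text
clock: 39.3
ee_pos: [0.4324, -0.3143, 0.2187]
tool_rot: [-0.029, 1.567, 0.022]
ft_force: [-0.0, 0.4, -0.0]
grip_width: 0.443
```

```bash
python3 -c "
from h import *
plan([*ring(6),.215],CY)"
```

```text
opt 0 [-0.1  0.2  0.3]
opt 3.141592653589793 [179.9   0.4  -0.4]
t 39.3 pos [ 0.4324 -0.3143  0.2187] j [-0.84 -0.02  1.87 -0.    1.29 -0.87] F [-0.   0.4 -0. ] grip 0.443
shift [  2.9 276.4 125.5] turn [-0.1   0.23  0.28]
```

apply_moves(
  targets=[
    [[0, 40, 18], [0, 0, 0], 0.3],
    [[0, 80, 36], [0, 0, 0], 0.3],
    [[0, 120, 54], [0, 0, 0], 0.3],
    [[0, 162, 73], [0, 0, 0], 0.3],
    [[0, 205, 93], [0, 0, 0], 0.3],
  ],
)

```text
clock: 39.8
ee_pos: [0.5167, -0.103, 0.213]
tool_rot: [-0.024, 1.574, 0.026]
ft_force: [1.3, -0.5, -0.3]
grip_width: 0.445
```

apply_moves(
  targets=[
    [[0, 40, 18], [0, 0, 0], 0.3],
    [[0, 70, 33], [0, 0, 0], 0.3],
    [[0, 70, 33], [0, 0, 0], 0.3],
    [[25, 70, 33], [0, 0, 0], 0.3],
    [[46, 70, 33], [0, 0, 0], 0.3],
  ],
)

```text
clock: 40.3
ee_pos: [0.5471, -0.0341, 0.167]
tool_rot: [-0.026, 1.573, 0.026]
ft_force: [0.6, 0.1, -1.0]
grip_width: 0.443
```

apply_moves(
  targets=[
    [[3, 0, 0], [0, 0, 0], 0.3],
    [[6, 0, 0], [0, 0, 0], 0.3],
    [[6, 0, 0], [0, 0, 0], 0.3],
  ],
)

```text
clock: 40.6
ee_pos: [0.5482, -0.0345, 0.1634]
tool_rot: [-0.025, 1.571, 0.025]
ft_force: [-0.0, 0.6, -0.7]
grip_width: 0.441
```

```bash
python3 -c "
from h import *
p,d,C=look('top')
plan([*(ring(6)-[0,.0011]),.1588],CY)
from caps import caps; print(caps(p))"
```

```text
opt 0 [-0.1  0.1  0. ]
opt 3.141592653589793 [ 1.799e+02  0.000e+00 -1.000e-01]
t 40.65 pos [ 0.5486 -0.0345  0.164 ] j [-0.27  0.08  1.87 -0.    1.19 -0.3 ] F [-0.1  0.6  1.1] grip 0.443
shift [ 5.2 -0.5  0.2] turn [-0.13  0.05  0.02]
[]
```

apply_moves(
  targets=[
    [[1.5, -0.5, 0], [0, 0, 0], 0.3],
    [[3, -0.5, 0], [0, 0, 0], 0.3],
    [[4.5, -0.5, 0], [0, 0, 0], 0.3],
    [[5, -0.5, 0], [0, 0, 0], 0.3],
    [[5, -0.5, 0], [0, 0, 0], 0.3],
  ],
)

```text
clock: 41.15
ee_pos: [0.5484, -0.0346, 0.1588]
tool_rot: [-0.026, 1.57, 0.026]
ft_force: [-0.8, -0.3, 2.2]
grip_width: 0.443
```

apply_moves(
  targets=[
    [[0, 0, 0], [0, 0, 0], 0.3],
  ],
)

```text
clock: 41.25
ee_pos: [0.5484, -0.0346, 0.1587]
tool_rot: [-0.026, 1.57, 0.026]
ft_force: [-1.1, 0.9, 2.3]
grip_width: 0.446
```

apply_moves(
  targets=[
    [[0, 0, 0], [0, 0, 0], 0.5],
    [[0, 0, 0], [0, 0, 0], 0.58],
    [[0, 0, 0], [0, 0, 0], 0.58],
    [[-25, 0, 0], [0, 0, 0], 0.58],
    [[-65, 0, 0], [0, 0, 0], 0.58],
  ],
)

```text
clock: 41.75
ee_pos: [0.5462, -0.0341, 0.2208]
tool_rot: [-0.024, 1.577, 0.027]
ft_force: [0.5, -1.2, -0.1]
grip_width: 0.582
```

apply_moves(
  targets=[
    [[0, -45, 0], [0, 0, 0], 0.4],
    [[0, -90, 0], [0, 0, 0], 0.2],
    [[0, -135, 0], [0, 0, 0], 0],
    [[0, -180, 0], [0, 0, 0], 0],
    [[0, -210, 0], [0, 0, 0], 0],
  ],
)

```text
clock: 42.25
ee_pos: [0.5548, -0.2473, 0.2233]
tool_rot: [-0.025, 1.571, 0.024]
ft_force: [-0.2, 0.2, -0.0]
grip_width: 0.004
```

apply_moves(
  targets=[
    [[0, 0, 0], [0, 0, 0], 0],
    [[0, 0, 0], [0, 0, 0], 0],
  ],
)

```text
clock: 42.45
ee_pos: [0.5549, -0.2447, 0.223]
tool_rot: [-0.024, 1.571, 0.025]
ft_force: [-0.1, -0.3, 0.4]
grip_width: -0.001
```

```bash
python3 -c "
from h import *
from ringfit import *
from caps import caps
p,d,C=look('top');q,d,S=look('side')
np.savez('f4.npz',p=p,C=C,ps=q,S=S)
K=caps(p,.5,.73,-.08,.1,z=.169)
for n in range(1,7):
    print(n,[ (np.round((np.array(k[:2])-ring(n))*1000,1).tolist()) for k in K if np.hypot(*(np.array(k[:2])-ring(n)))<.02])
print(caps(p))
px=proj('top',[[*ring(7),.155],[*ring(8),.155]]); print('ring dot check',dots(p,px)-px)
o=ortho('top',p,.15,.42,.58,-.18,-.06,.0003); cv2.imwrite('pics/btn.png',o[:,:,::-1])
cv2.imwrite('pics/t9.png',cv2.resize(p[120:280,270:470],None,fx=4,fy=3.7,interpolation=cv2.INTER_CUBIC)[:,:,::-1])
cv2.imwrite('pics/s9.png',cv2.resize(q[150:260,270:420],None,fx=5,fy=5,interpolation=cv2.INTER_CUBIC)[:,:,::-1])
for n in('top','side'): print([(np.round(b['position'],4).tolist(),round(b['conf'],2)) for b in boxes_of('start_top',n)])
"
```

```text
1 [[0.5, 1.2]]
2 [[1.2, -0.2]]
3 [[0.2, 0.3]]
4 [[-0.2, 1.1]]
5 [[-0.7, 0.3]]
6 [[-0.7, 0.2]]
[(np.float64(0.7254), np.float64(-0.3118), 33.8, 7491)]
ring dot check [[-0.00905665 -0.21776627]
 [-0.09259363 -0.26921292]]
[([0.5709, 0.0093, 0.1548], 0.72), ([0.5608, 0.0167, 0.1171], 0.56)]
[([0.49, -0.107, 0.1622], 0.63), ([0.5062, 0.0013, 0.1545], 0.28)]
```

View pics/t9.png

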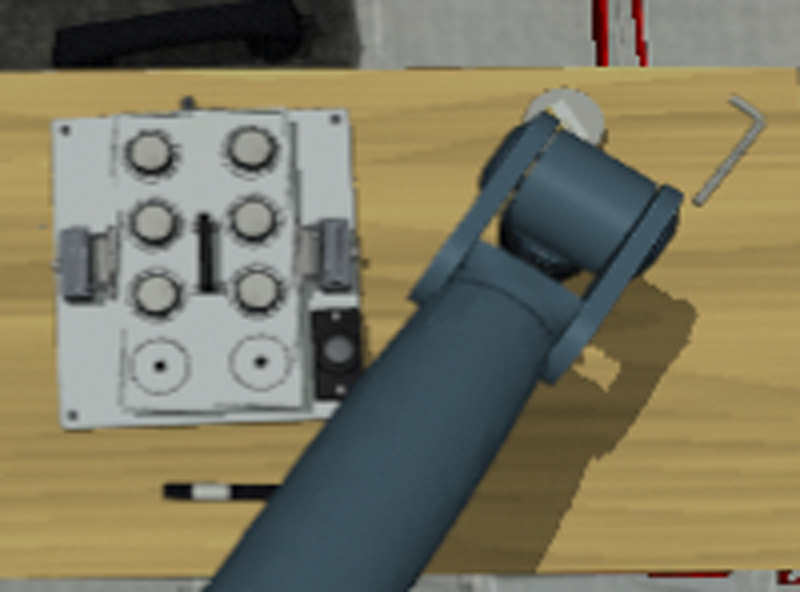

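View pics/btn.png

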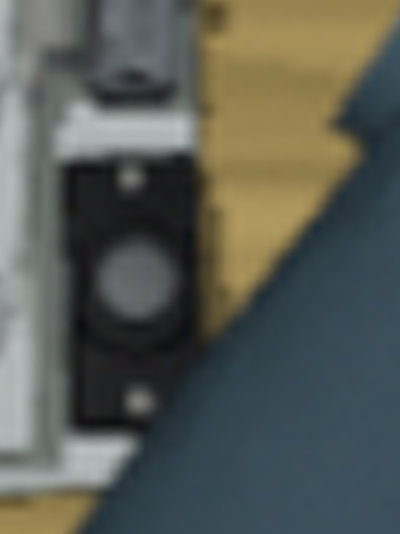

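View pics/s9.png

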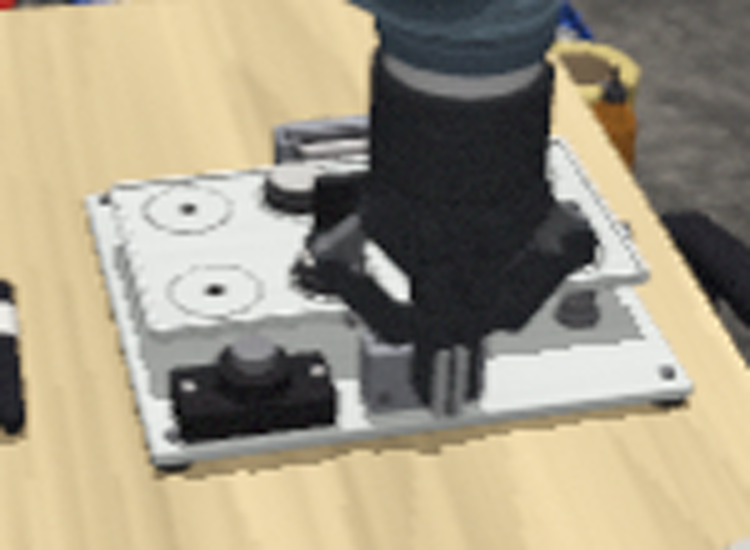

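```bash
python3 -c "
from h import *
f=np.load('f4.npz')
for n in ('C','S'):
    X=f[n]; m=(np.hypot(X[...,0]-.4948,X[...,1]+.0998)<.009)&(X[...,2]>.14); z=X[m][:,2]; print(n,len(z),np.round(np.percentile(z,[10,50,90]),4), X[m].mean(0))
plan([.4948,-.0998,.19],CY)"
```

```text
C 267 [1.167  1.1907 1.2027] [ 0.49755982 -0.09992196  1.10923323]
S 26 [0.1631 0.164  0.1656] [ 0.49493025 -0.10025819  0.16391354]
opt 0 [-0. -0. -0.]
opt 3.141592653589793 [180.  -0.   0.]
t 42.65 pos [ 0.5552 -0.2432  0.2233] j [-0.6   0.15  1.68  0.    1.31 -0.63] F [-1.  -0.4 -0.2] grip 0.0
shift [ 33.4 145.4 -55.5] turn [-0.   -0.01 -0.01]
```

apply_moves(
  targets=[
    [[0, 40, -16], [0, 0, 0], 0],
    [[0, 85, -33], [0, 0, 0], 0],
    [[0, 125, -48], [0, 0, 0], 0],
    [[15, 145, -56], [0, 0, 0], 0],
    [[34, 145, -56], [0, 0, 0], 0],
  ],
)

```text
clock: 43.15
ee_pos: [0.494, -0.0982, 0.1901]
tool_rot: [-0.03, 1.568, 0.029]
ft_force: [-1.0, -0.2, -0.9]
grip_width: 0.004
```

apply_moves(
  targets=[
    [[0, 0, 0], [0, 0, 0], 0],
    [[0, 0, 0], [0, 0, 0], 0],
    [[0, 0, 0], [0, 0, 0], 0],
  ],
)

```text
clock: 43.45
ee_pos: [0.4952, -0.1018, 0.1906]
tool_rot: [-0.026, 1.569, 0.025]
ft_force: [-0.5, -0.9, -0.1]
grip_width: 0.001
```

```bash
python3 -c "
from h import *
q,d,S=look('side')
cv2.imwrite('pics/s10.png',cv2.resize(q[150:260,270:420],None,fx=5,fy=5,interpolation=cv2.INTER_CUBIC)[:,:,::-1])
plan([.4948,-.0998,.163],CY)"
```

```text
opt 0 [-0.1  0.1  0. ]
opt 3.141592653589793 [ 1.799e+02  1.000e-01 -2.000e-01]
t 43.5 pos [ 0.4952 -0.1019  0.1905] j [-0.43 -0.06  1.96  0.    1.24 -0.46] F [0.7 0.1 0.4] grip -0.002
shift [27.5  2.1 -0.4] turn [-0.12  0.1   0.05]
```

View pics/s10.png

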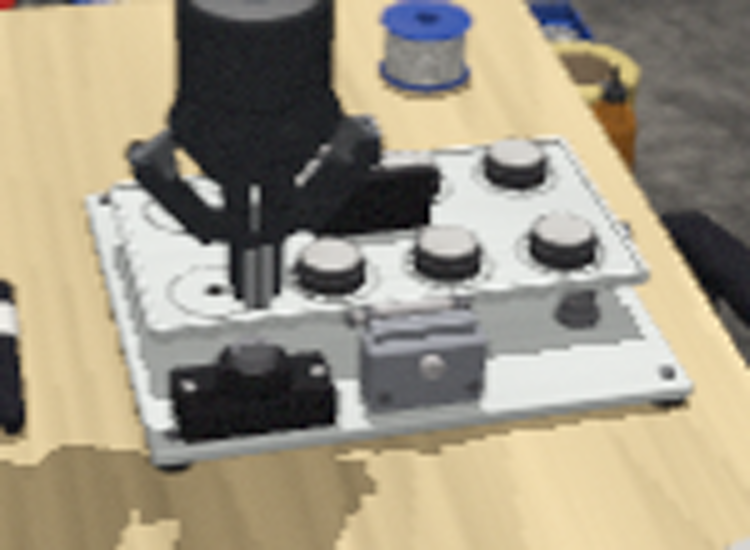

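apply_moves(
  targets=[
    [[10, 1, 0], [0, 0, 0], 0],
    [[18, 1, 0], [0, 0, 0], 0],
    [[23, 1, 0], [0, 0, 0], 0],
    [[26, 1, 0], [0, 0, 0], 0],
    [[26, 1, 0], [0, 0, 0], 0],
  ],
)

```text
clock: 44.0
ee_pos: [0.494, -0.1003, 0.1628]
tool_rot: [-0.025, 1.572, 0.026]
ft_force: [-0.5, 0.2, 1.2]
grip_width: 0.004
```

apply_moves(
  targets=[
    [[2, 0, 0], [0, 0, 0], 0],
    [[3.5, 0, 0], [0, 0, 0], 0],
    [[5, 0, 0], [0, 0, 0], 0],
    [[5, 0, 0], [0, 0, 0], 0],
  ],
)

```text
clock: 44.4
ee_pos: [0.4946, -0.1005, 0.1587]
tool_rot: [-0.026, 1.57, 0.025]
ft_force: [-1.7, 0.7, 3.6]
grip_width: -0.002
```

apply_moves(
  targets=[
    [[1.5, 0, 0], [0, 0, 0], 0],
    [[3, 0, 0], [0, 0, 0], 0],
    [[3.5, 0, 0], [0, 0, 0], 0],
    [[3.5, 0, 0], [0, 0, 0], 0],
  ],
)

```text
clock: 44.8
ee_pos: [0.4947, -0.1005, 0.1569]
tool_rot: [-0.026, 1.571, 0.026]
ft_force: [-5.9, 1.5, 14.2]
grip_width: 0.001
```

Bottomed (14 N). Lift off and retreat.

apply_moves(
  targets=[
    [[-10, 0, 0], [0, 0, 0], 0],
    [[-40, 0, 0], [0, 0, 0], 0],
    [[-80, 0, 0], [0, 0, 0], 0],
    [[-90, -30, 0], [0, 0, 0], 0],
    [[-90, -70, 0], [0, 0, 0], 0],
  ],
)

```text
clock: 45.3
ee_pos: [0.4981, -0.1707, 0.2477]
tool_rot: [-0.03, 1.565, 0.026]
ft_force: [-0.3, 0.4, 0.8]
grip_width: -0.003
```

apply_moves(
  targets=[
    [[0, -40, 0], [0, 0, 0], 0],
    [[0, -85, 0], [0, 0, 0], 0],
    [[0, -130, 0], [0, 0, 0], 0],
    [[0, -150, 0], [0, 0, 0], 0],
    [[0, -150, 0], [0, 0, 0], 0],
  ],
)

```text
clock: 45.8
ee_pos: [0.5012, -0.3223, 0.2441]
tool_rot: [-0.023, 1.571, 0.024]
ft_force: [-0.3, 0.7, -0.7]
grip_width: -0.005
```

apply_moves(
  targets=[
    [[0, 0, 0], [0, 0, 0], 0],
    [[0, 0, 0], [0, 0, 0], 0],
    [[0, 0, 0], [0, 0, 0], 0],
  ],
)

```text
clock: 46.1
ee_pos: [0.5018, -0.3188, 0.2449]
tool_rot: [-0.027, 1.571, 0.027]
ft_force: [-1.0, -0.3, 0.0]
grip_width: -0.0
```

```bash
python3 -c "
from h import *
from ringfit import *
from caps import caps
p,d,C=look('top');q,d,S=look('side')
K=caps(p,.5,.73,-.08,.1,z=.169)
for n in range(1,7):
    print(n,[ (np.round((np.array(k[:2])-ring(n))*1000,1).tolist()) for k in K if np.hypot(*(np.array(k[:2])-ring(n)))<.02])
px=proj('top',[[*ring(7),.155],[*ring(8),.155]]); print('ring dot check',dots(p,px)-px)
m=(np.hypot(S[...,0]-.4948,S[...,1]+.0998)<.009)&(S[...,2]>.14); print('btn',np.median(S[m][:,2]))
for r in (1,2,3,4,5,6):
    x,y=ring(r); m=(np.hypot(S[...,0]-x,S[...,1]-y-.004)<.012)&(S[...,2]>.162)&(S[...,2]<.185); print(r,m.sum(),np.round([np.median(S[m][:,2]),S[m][:,2].std()],4))
cv2.imwrite('pics/s11.png',cv2.resize(q[130:300,250:450],None,fx=4,fy=3.5,interpolation=cv2.INTER_CUBIC)[:,:,::-1])
s=state();print(s['clock'],s['ee_pos'],s['ft_force'])"
```

```text
1 [[0.5, 1.2]]
2 [[1.2, -0.2]]
3 [[0.2, 0.3]]
4 [[-0.2, 1.1]]
5 [[-0.6, 0.3]]
6 [[-0.7, 0.2]]
ring dot check [[-0.01489741 -0.2249028 ]
 [-0.09882504 -0.26107334]]
btn nan
1 27 [0.1717 0.001 ]
2 36 [0.1712 0.0011]
3 0 [nan nan]
4 0 [nan nan]
5 0 [nan nan]
6 0 [nan nan]
46.2 [ 0.50181623 -0.31922719  0.24504778] [-0.77297164 -0.38887201  0.48622197]
  return _methods._mean(a, axis=axis, dtype=dtype,
  ret = ret.dtype.type(ret / rcount)
  ret = _var(a, axis=axis, dtype=dtype, out=out, ddof=ddof,
  arrmean = um.true_divide(arrmean, div, out=arrmean,
  ret = ret.dtype.type(ret / rcount)
```

View pics/s11.png

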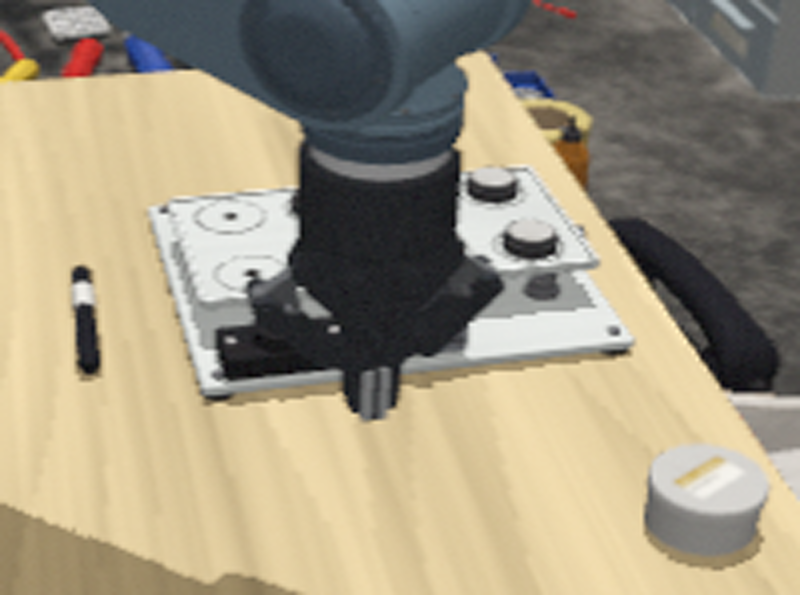

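apply_moves(
  targets=[
    [[-40, 0, 0], [0, 0, 0], 0],
    [[-80, 0, 0], [0, 0, 0], 0],
    [[-120, 0, 0], [0, 0, 0], 0],
    [[-160, 0, 0], [0, 0, 0], 0],
    [[-160, 0, 0], [0, 0, 0], 0],
  ],
)

```text
clock: 46.7
ee_pos: [0.5031, -0.3209, 0.413]
tool_rot: [-0.034, 1.561, 0.019]
ft_force: [0.2, -1.7, 1.6]
grip_width: 0.003
```

apply_moves(
  targets=[
    [[0, 0, 0], [0, 0, 0], 0],
    [[0, 0, 0], [0, 0, 0], 0],
    [[0, 0, 0], [0, 0, 0], 0],
  ],
)

```text
clock: 47.0
ee_pos: [0.5012, -0.3197, 0.4027]
tool_rot: [-0.024, 1.573, 0.028]
ft_force: [-0.4, -1.4, -0.5]
grip_width: 0.001
```

```bash
python3 -c "
from h import *
q,d,S=look('side')
m=(np.hypot(S[...,0]-.4948,S[...,1]+.0998)<.009)&(S[...,2]>.14)&(S[...,2]<.2); print('btn',m.sum(),np.median(S[m][:,2]))
cv2.imwrite('pics/s12.png',cv2.resize(q[130:300,250:450],None,fx=4,fy=3.5,interpolation=cv2.INTER_CUBIC)[:,:,::-1])
s=state();print(s['clock'],s['ee_pos'],s['ft_force'])"
```

```text
btn 25 0.16498440553056948
47.05 [ 0.50124963 -0.31984136  0.40292807] [-0.12124443  0.52421499 -0.7132489 ]
```

View pics/s12.png

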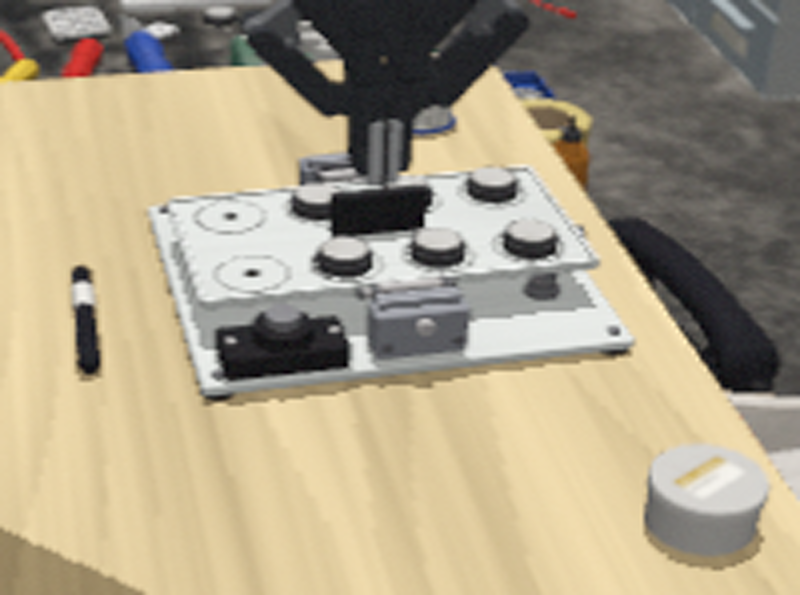

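Button is up, the capsules stand flat, the carrier is home and the arm is clear. Handing in.

```bash
python3 -c "
from cell import *
print(job_done())"
```

```text
the job is handed in; nothing more can be done
None
```

The job is done and handed in at about 47 s of the 200 s allowed; the hand-in gave no verdict.

- **Carrier:** I set it on the balls and pressed it down until the rollers took it, then let go. The ring dots fitted in the top image put it within about 0.5 mm of the fixture middle and level within camera accuracy. The network named no roller, so "held by the rollers" rests on the force pattern: the plate was pulled down, then seated.
- **Capsules:** Six were in this run. All now stand in rings 1 to 6, each measured 0.4 to 1.3 mm from its ring centre in the last top picture. They look flat in the last side picture.
- **Start button:** I pressed it to its stop at 14 N, with the tip about 6 mm below where it first touched. It is up again: the side camera reads its top at 0.165 m, against 0.164 m before the press.
- **Bystanders:** The spool, pen and tin show in their places in the last pictures. I did not re-measure them numerically.

**Disagreements and misses:**
- The side camera's across-table (y) readings differed from the top camera's by up to 9 mm. I used the top camera, which matched the tool readings to about 1 mm.
- On ring 3 the descent overshot and gave a brief 33 N wrist reading, but the capsule still ended 0.4 mm from its ring centre.
- I noticed no grip slip and no knocked capsule.

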